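Packing up the miniature painter's desk

TASK

Pack up the painting desk for the night. First press the loose lid firmly home on the tub of spare parts; then screw the cap of every paint jar on the desk fully tight (clockwise) before you lift that jar, and stand all the jars upright in the black tray. When all that is done, and not before, turn the lamp dimmer fully anticlockwise to off, and leave the sculpted figure where it is.

Things in the scene. Friction and masses are not known exactly. Their poses are not given: they have to be found in the camera images.
- tray: Fixed black rectangular jar tray, 130 x 320 mm outside, walls 5 mm thick and 16 mm high, inner floor (120 x 310 mm) 5 mm above the desk. Origin: centre of its underside; x along the short side, y along the long side, z up. Three jars stand in it in a row along y (for instance at y = -100, 0, +100 mm).
- tray_in (a point): Centre of the tray's inner floor, same axes as the tray; the underside of a jar standing in the tray is at this height.
- tub: Fixed open round orange tub (for spare model parts), outer diameter 100 mm, wall 4 mm, rim 65 mm above the desk. Origin: centre of its underside, z up. With the lid home, the plug is inside the mouth (3.5 mm of play all round), the flange rests on the rim and the lid's origin is 57 mm above the tub's.
- lid: Loose round lid of the tub, about 80 g, starting plug down on the desk: a white plug 85 mm across and 8 mm high, above it an orange flange 106 mm across, 5 mm thick (8 to 13 mm above the origin), and on top a round white grip knob 30 mm across (13 to 41 mm). Origin: centre of the plug's underside, z up. Sealed by a firm push down of about 8 N (5 to 20 N) kept up for half a second.
- lid_grip (a point): Point on the lid's axis, 34 mm above its origin: where to put the TCP to grip the knob.
- dimmer_box: Fixed grey box of the lamp dimmer, 75 x 85 mm, 30 mm high, the dimmer knob in the middle of its top. Origin: centre of its underside. At off, the white index line on the knob points to the small white tick on the -x edge of the box's top.
- dimmer_grip (a point): Point on the vertical axis of the red dimmer knob, at the height to grip its bar. Its orientation follows the knob: the bar to be gripped runs along its x, so the fingers close along its y. The bar is 49 mm long, 14 mm thick, from 42 to 74 mm above the desk; this point is 67 mm above it.
- dimmer (a joint): Angle of the dimmer knob, rad: 0 = off, the end stop fully anticlockwise seen from above; grows clockwise to 2.6 (brightest). It starts at 0.8 to 2.4, turns with light friction (0.03 N m) and stays where it is left.
- jar_red: Loose squat glass paint jar with a red band, 0.34 to 0.61 kg, 83 mm tall with cap; may be absent (None). Glass 72 mm in diameter, 45 mm high; neck 44 mm in diameter up to 53 mm; round black cap 54 mm in diameter from 53 to 83 mm. Origin: centre of its underside, z up; white mark on the shoulder along its x. Grip it by the cap to twist and to carry. Its weight holds it while the cap is turned.
- cap_red (a joint): Turn of the captive ribbed black screw cap (red disc on top) of jar_red, rad: 0 = tight (end stop; white stripe on the cap in line with the mark on the shoulder; turned further, the whole jar turns), grows anticlockwise seen from above to 4.4 (loosest; the cap never comes off or rises). Starts at 2.0 to 4.2; twist clockwise to tighten. Friction 0.015 N m; stays where left.
- jar_blue: Loose squat glass paint jar with a blue band, 0.34 to 0.61 kg, 83 mm tall with cap; may be absent (None). Glass 72 mm in diameter, 45 mm high; neck 44 mm in diameter up to 53 mm; round black cap 54 mm in diameter from 53 to 83 mm. Origin: centre of its underside, z up; white mark on the shoulder along its x. Grip it by the cap to twist and to carry. Its weight holds it while the cap is turned.
- cap_blue (a joint): Turn of the captive ribbed black screw cap (blue disc on top) of jar_blue, rad: 0 = tight (end stop; white stripe on the cap in line with the mark on the shoulder; turned further, the whole jar turns), grows anticlockwise seen from above to 4.4 (loosest; the cap never comes off or rises). Starts at 2.0 to 4.2; twist clockwise to tighten. Friction 0.015 N m; stays where left.
- jar_green: Loose squat glass paint jar with a green band, 0.34 to 0.61 kg, 83 mm tall with cap; may be absent (None). Glass 72 mm in diameter, 45 mm high; neck 44 mm in diameter up to 53 mm; round black cap 54 mm in diameter from 53 to 83 mm. Origin: centre of its underside, z up; white mark on the shoulder along its x. Grip it by the cap to twist and to carry. Its weight holds it while the cap is turned.
- cap_green (a joint): Turn of the captive ribbed black screw cap (green disc on top) of jar_green, rad: 0 = tight (end stop; white stripe on the cap in line with the mark on the shoulder; turned further, the whole jar turns), grows anticlockwise seen from above to 4.4 (loosest; the cap never comes off or rises). Starts at 2.0 to 4.2; twist clockwise to tighten. Friction 0.015 N m; stays where left.
- jar_yellow: Loose squat glass paint jar with a yellow band, 0.34 to 0.61 kg, 83 mm tall with cap; may be absent (None). Glass 72 mm in diameter, 45 mm high; neck 44 mm in diameter up to 53 mm; round black cap 54 mm in diameter from 53 to 83 mm. Origin: centre of its underside, z up; white mark on the shoulder along its x. Grip it by the cap to twist and to carry. Its weight holds it while the cap is turned.
- cap_yellow (a joint): Turn of the captive ribbed black screw cap (yellow disc on top) of jar_yellow, rad: 0 = tight (end stop; white stripe on the cap in line with the mark on the shoulder; turned further, the whole jar turns), grows anticlockwise seen from above to 4.4 (loosest; the cap never comes off or rises). Starts at 2.0 to 4.2; twist clockwise to tighten. Friction 0.015 N m; stays where left.
- figure: Sculpted copper-coloured figure on a round wooden base 80 mm across, 120 mm tall, loose, a bystander beyond the jars; origin centre of its underside.
Things that resemble listed ones, but are neither listed nor needed, are in the scene too. What is shaped like the lid but grey or purple is not meant.

How it is judged:
On the way, in this order (a step that is already met when the one before it is completed fails the run):
1. the lid sits level and home on the tub and is pressed down with more than 4 N (horizontal distance between lid and tub below 0.006 m and z of lid in the frame of tub between 0.054 and 0.0595 m and angle between lid's own z axis and vertical below 0.06 rad and contact force between lid and tub above 4 N), for 0.1 s.
2. every jar present has its cap tight and stands upright in the tray, the lid still home (value of joint each of cap_red, cap_blue, cap_green, cap_yellow below 0.12 rad and z of each of jar_red, jar_blue, jar_green, jar_yellow in the frame of tray_in below 0.005 m and x of jar_red in the frame of tray_in between -0.06 and 0.06 m and y of jar_red in the frame of tray_in between -0.155 and 0.155 m and angle between each of jar_red, jar_blue, jar_green, jar_yellow's own z axis and vertical below 0.1 rad and x of jar_blue in the frame of tray_in between -0.06 and 0.06 m and y of jar_blue in the frame of tray_in between -0.155 and 0.155 m and x of jar_green in the frame of tray_in between -0.06 and 0.06 m and y of jar_green in the frame of tray_in between -0.155 and 0.155 m and x of jar_yellow in the frame of tray_in between -0.06 and 0.06 m and y of jar_yellow in the frame of tray_in between -0.155 and 0.155 m and horizontal distance between lid and tub below 0.006 m and z of lid in the frame of tub between 0.054 and 0.0595 m and angle between lid's own z axis and vertical below 0.06 rad), for 0.2 s.
3. the dimmer is turned to off, fully anticlockwise (value of joint dimmer below 0.1 rad), for 0.2 s.
At the end, for the whole second after the job is handed in: The lid is home on the tub (centred within 6 mm, origin 54 to 59.5 mm above the tub's, tilt under 0.06 rad); every jar present stands upright (0.1 rad) and still on the tray's floor with its cap within 0.12 rad of tight; the dimmer is within 0.1 rad of its off stop (all of step 2 and value of joint dimmer below 0.1 rad and linear speed of each of jar_red, jar_blue, jar_green, jar_yellow, lid below 0.02 m/s); the robot touches nothing.
It fails at once if a jar is lifted more than 30 mm off the desk while its cap is not tight (over 0.2 rad) ((height (world z) of jar_red above 0.03 m and value of joint cap_red above 0.2 rad) or (height (world z) of jar_blue above 0.03 m and value of joint cap_blue above 0.2 rad) or (height (world z) of jar_green above 0.03 m and value of joint cap_green above 0.2 rad) or (height (world z) of jar_yellow above 0.03 m and value of joint cap_yellow above 0.2 rad)).
It fails at once if the figure is moved more than 40 mm or tipped over (distance of figure from where it was at the start of the episode above 0.04 m or angle between figure's own z axis and vertical above 0.5 rad).
Of jar_red, jar_blue, jar_green, jar_yellow only 2 to 3 are there at a start; the rules pass over those that are not, and their reading is None.
At some moment in a run one of jar_red, jar_blue, jar_green, jar_yellow, lid may be knocked a few centimetres aside while the robot is not near it.
It also fails if it takes over 210 s, if anything falls off the work surface, if the arm or the gripper's body presses on something with over 40 N, if the wrist force passes 120 N, or if a joint passes its speed limit or range.

ROBOT

A 6-joint arm with a two-finger parallel gripper is mounted at the origin on the work surface. World frame = base frame: x ahead of the robot, y to its left, z up, the work surface at z = 0. Lengths are in m, angles in rad, forces in N, time in s.
With the tool pointing down it reaches from about 0.35 to 0.975 m from the base axis. Payload 4.9 kg.
Tool frame: the origin (TCP) lies between the finger pads, 19 mm behind the fingertips; this is the grasp point; z points along the fingers, y is the line along which they close (so a half turn about z gives the same grasp; the last joint's range is limited). The gripper opens to 85 mm and grips with 20 to 120 N. Pads are 22 mm wide; open, the fingers measure 114 mm over their backs; the gripper's body (76 mm by 85 mm) begins 54 mm behind the grasp point. The pads swing forward as they close: fully open they stand 13 mm farther back than shut.
Start: joints at [-1.288, 0.053, 1.613, -0, 1.476, -0.119], TCP at [0.244, -0.575, 0.25] pointing down, gripper open.
Joint ranges: [-3.01, 3.01], [-1.01, 2.22], [0.06, 2.58], [-1.02, 4.17], [0.09, 2.62], [-3.14, 3.14]. Speed limits (rad/s): [2.57, 2.57, 3.14, 3.14, 3.14, 3.14].

INTERFACE

Orientations are given as a unit quaternion [w, x, y, z].
In Python, from plant import manip gives the robot as it stands.
- The arm moves only by the tool send_rows, never from a script. Its argument "increments" is a list of rows, each an object of numbers: "claw": the closure, from -1 (fully open) to 1 (shut); "dx", "dy", "dz": the shift along the tool's x, y, z in units of 0.5 m (1.0 is 0.5 m); "yaw": the turn about the tool's z in units of 1.5 rad (1.0 is 1.5 rad). A call has 1 to 20 rows; each row is the pose to reach, as a shift and turn from the pose commanded when the call began, along the tool's axes at that moment; what a row does not reach only later rows make up. A row lasts 1/8 s, in which the tool goes at most 62.5 mm and 10.7 degrees, less where a joint would pass 70% of its speed; a pose out of reach is approached as far as the arm can. A call with a number of a shift or a turn outside -1 to 1 is refused whole. A call with a gripper value outside its range is refused whole. The fingers move at their own pace and stop on an object; the grip force is fixed at half the most. Time passes only in rows, so rows that repeat a pose let the fingers close. It gives the time, the measured TCP pose, the force, the opening and the grip force at its end, in the units of the state.
- manip.state(): the state, without advancing time (a new reading comes with each control period).
- manip.grab_frame(name): name is "side" or "top"; returns the picture (384x512x3 uint8, red, green, blue); there is no depth.
- manip.camera_params(name): a dict with "camera_matrix" (3x3 intrinsics, pixels), "extrinsics" (4x4, takes a point from world to camera coordinates). Camera axes: x right, y down, z forward; pixel columns grow to the right and rows downward; lengths in m; the calibration is good to about 2 mm. A picture is of the moment at which its call begins. camera_params takes no time and is no camera call.
- manip.job_done(): hands the job in; it is judged then, once.
The state is a dict: "time": time; "joint_pos": joint angles; "joint_vel": joint speeds; "joint_efforts": joint torques, N m; "tool_pos": TCP position; "tool_rot": TCP orientation; "contact_force": force on the tool from outside, world axes, zero at the start; "ft_torque": the same for the moment, N m; "gripper_width": opening from 0.0 (shut) to 1.0 (fully open); "grasp_force": force on a finger pad.
Only numpy, scipy, OpenCV 4.12 (cv2) and the standard library are available. Lean on these libraries where they do the work, as an engineer would, in place of code of your own. Each camera call takes 0.05 s, during which the arm holds its last target. There are 200 camera calls.

## Working session

There is one attempt and no reset: what is moved stays moved. The work goes in short steps, Python scripts to look and compute and a tool call to move; the robot and the scene stay as the last step left them, time stands still between calls to the robot, and variables do not carry over. Pictures are saved under pics/ and viewed, at most 14 in all, crops included, and the job is handed in when it is done.

Besides the shell and the picture viewer there is one more tool, called after ">>>" as name(argument=value, ...), one argument or row to a line, values as JSON. send_rows: Moves the arm, as the interface text tells. Shifts and turns lie within -1 to 1; 1 stands for 0.5 m of shift or 1.5 rad of turn. Its arguments: {"type":"object","properties":{"increments":{"type":"array","items":{"type":"object","properties":{"claw":{"type":"number"},"dx":{"type":"number"},"dy":{"type":"number"},"dz":{"type":"number"},"yaw":{"type":"number"}}}}},"required":["increments"]}

```bash
mkdir -p pics
cat > h.py <<'E'
import numpy as np, cv2
from plant import manip
def snap(n,tag):
    im=manip.grab_frame(n); cv2.imwrite(f'pics/{tag}.png',im[:,:,::-1]); return im
def P(n):
    c=manip.camera_params(n); return np.array(c['camera_matrix']),np.array(c['extrinsics'])
def ray(n,u,v):
    K,E=P(n); d=E[:3,:3].T@np.linalg.solve(K,[u,v,1.]); o=-E[:3,:3].T@E[:3,3]; return o,d/np.linalg.norm(d)
def onz(n,u,v,z):
    o,d=ray(n,u,v); return o+d*(z-o[2])/d[2]
def tri(a,b):
    (o1,d1),(o2,d2)=ray('top',*a),ray('side',*b)
    s=np.linalg.lstsq(np.c_[d1,-d2],o2-o1,rcond=None)[0]; p,q=o1+s[0]*d1,o2+s[1]*d2
    return (p+q)/2,np.linalg.norm(p-q)
def proj(n,p):
    K,E=P(n); q=K@(E[:3,:3]@np.array(p)+E[:3,3]); return q[:2]/q[2]
E
python3 - <<'E'
from h import *
a=snap('top','t0');b=snap('side','s0')
for n in('top','side'):
    o,d=ray(n,256,192);print(n,o.round(3),d.round(3),P(n)[0][0,0])
cv2.imwrite('pics/t0b.png',cv2.resize(a[:,:,::-1],(800,600),interpolation=cv2.INTER_CUBIC))
cv2.imwrite('pics/s0b.png',cv2.resize(b[:,:,::-1],(800,600),interpolation=cv2.INTER_CUBIC))
E
```

```text
top [ 0.414 -0.057  1.257] [ 0.153  0.004 -0.988] 478.0115160377901
side [ 0.541 -0.897  0.894] [ 0.041  0.705 -0.708] 478.2858764012836
```

View pics/t0b.png

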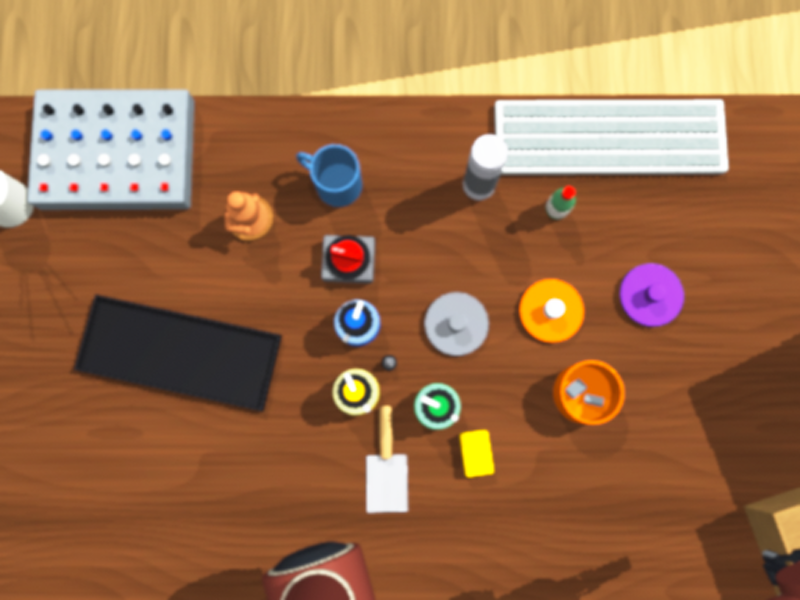

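View pics/s0b.png

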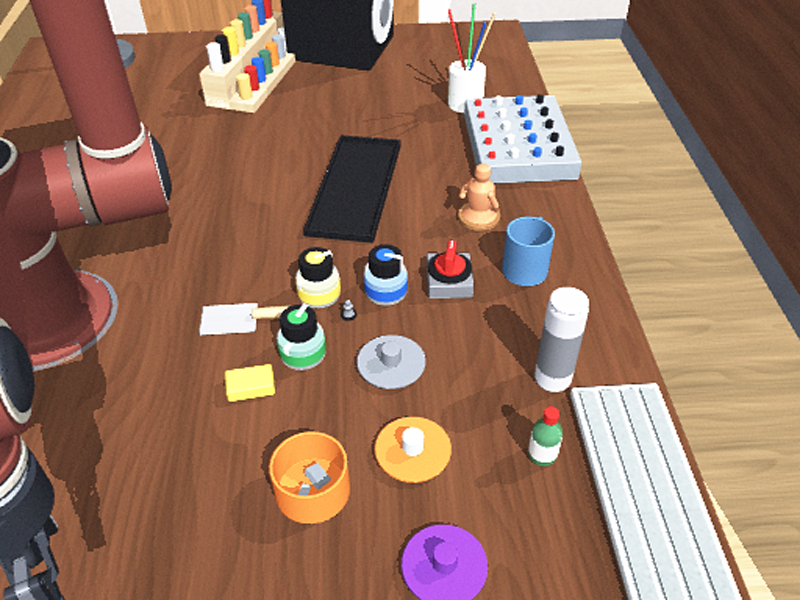

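The top view (800×600 scale) shows blue jar (357,322), yellow (356,391) and green (437,406); no red jar. The orange lid is at (552,310), the tub (590,392), the dimmer (348,257), the tray (178,353) and the figure (248,215). The side view shows the same objects, and the grey and purple lids are decoys.

```bash
cat >> h.py <<'E'
HS={'blue':(100,125),'yellow':(24,35),'green':(55,85),'orange':(5,22)}
def blobs(im,lo,hi,smin=120,vmin=60,amin=20):
    h=cv2.cvtColor(im,cv2.COLOR_RGB2HSV); m=cv2.inRange(h,(lo,smin,vmin),(hi,255,255))
    n,l,s,c=cv2.connectedComponentsWithStats(m)
    return [(c[i].round(1).tolist(),s[i].tolist()) for i in range(1,n) if s[i][4]>=amin],l
def cap(n,im,guess,r=24,ztop=.083):
    """dark cap outline + disc + stripe in the top view: enclosing circle of dark pixels near guess"""
    u,v=map(int,guess); g=im[v-r:v+r,u-r:u+r]; return g
E
python3 - <<'E'
from h import *
a=cv2.imread('pics/t0.png')[:,:,::-1];b=cv2.imread('pics/s0.png')[:,:,::-1]
for k,(lo,hi) in HS.items():
    for n,im in(('top',a),('side',b)):
        print(k,n,[(c,s) for c,s in blobs(im,lo,hi,150 if k!='green' else 100,120 if k!='green' else 60,25)[0] if s[4]<4000 and 120<c[1]<370][:9])
# white knob of lid
for n,im in(('top',a),('side',b)):
    h=cv2.cvtColor(im,cv2.COLOR_RGB2HSV);m=cv2.inRange(h,(0,0,190),(180,70,255))
    q=cv2.connectedComponentsWithStats(m);print('white',n,[(q[3][i].round(1).tolist(),q[2][i].tolist()) for i in range(1,q[0]) if 5<q[2][i][4]<400 and q[3][i][1]>130])
up=lambda im,u,v,r:cv2.resize(im[v-r:v+r,u-r:u+r,::-1],(380,380),interpolation=cv2.INTER_CUBIC)
cv2.imwrite('pics/c0.png',np.hstack([up(a,255,225,50),up(b,220,190,48)]))
E
```

```text
blue top [([226.3, 204.6], [220, 197, 14, 14, 112])]
blue side [([245.0, 162.5], [240, 159, 12, 8, 61]), ([246.7, 187.7], [233, 179, 28, 14, 163])]
yellow top [([226.6, 250.6], [220, 243, 14, 14, 121]), ([304.8, 289.8], [294, 275, 22, 30, 528])]
yellow side [([194.2, 189.7], [191, 186, 8, 8, 31])]
green top [([359.0, 129.4], [354, 123, 14, 11, 72]), ([281.2, 259.7], [273, 252, 15, 15, 139])]
green side [([189.7, 202.8], [184, 198, 13, 10, 84]), ([193.7, 228.5], [178, 216, 30, 19, 191]), ([351.3, 278.0], [343, 271, 17, 15, 163]), ([346.0, 295.6], [339, 292, 15, 6, 28])]
orange top [([503.3, 322.1], [494, 313, 18, 23, 88]), ([487.9, 322.4], [480, 320, 18, 6, 34])]
orange side [([264.0, 288.2], [239, 266, 50, 43, 1325]), ([197.9, 305.5], [172, 277, 52, 59, 2134]), ([447.0, 311.2], [442, 299, 11, 26, 31])]
white top [([354.7, 196.8], [349, 191, 12, 12, 114]), ([229.2, 196.9], [226, 192, 9, 12, 57]), ([221.2, 215.8], [219, 214, 6, 4, 17]), ([223.3, 243.1], [219, 238, 9, 12, 57]), ([231.5, 253.8], [215, 238, 26, 26, 155]), ([367.8, 248.3], [363, 245, 10, 9, 51]), ([279.2, 259.7], [267, 246
[... 552 characters left out ...]
6]), ([192.7, 198.0], [189, 194, 9, 9, 32]), ([222.5, 196.1], [220, 195, 6, 3, 10]), ([223.5, 200.7], [221, 199, 6, 4, 15]), ([192.9, 220.2], [178, 206, 29, 22, 278]), ([196.6, 233.9], [187, 229, 20, 8, 26]), ([354.8, 244.6], [344, 238, 23, 13, 175]), ([4.2, 257.6], [0, 245, 12, 25, 57]), ([264.0, 282.1], [257, 273, 15, 19, 215]), ([8.5, 303.6], [0, 282, 16, 37, 148]), ([348.5, 289.3], [340, 282, 19, 14, 174]), ([201.6, 302.4], [195, 296, 14, 14, 112]), ([194.9, 310.4], [193, 309, 5, 3, 11]), ([6.2, 317.0], [0, 310, 14, 14, 50]), ([459.6, 326.2], [453, 313, 14, 22, 71]), ([467.8, 342.7], [462, 336, 13, 14, 92]), ([481.0, 368.7], [468, 351, 28, 33, 387]), ([13.7, 377.5], [10, 375, 9, 6, 28])]
```

View pics/c0.png

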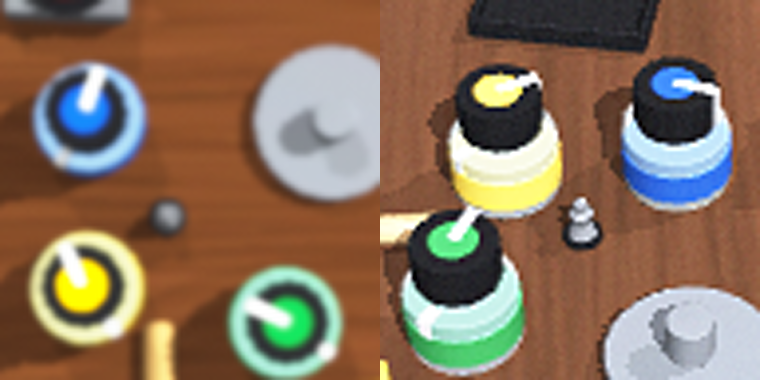

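The crop shows the cap discs with white stripes, and the shoulder marks: blue's at crop (62,158), yellow's at (112,330) and green's at (327,351). All three caps are loose. The disc centres can be triangulated now.

Run:
```python
from h import *
a=cv2.imread('pics/t0.png')[:,:,::-1];b=cv2.imread('pics/s0.png')[:,:,::-1]
for k,t,s in(('blue',(226.5,203.8),(246.8,163)),('yellow',(226.5,249.8),(201.8,165)),('green',(280.3,259.5),(190.4,202.6)),('lid',(354.7,196.7),(264,278))):
    p,e=tri(t,s);print(k,p.round(4),'gap',round(e,4),onz('top',*t,.041 if k=='lid' else .083).round(4))
def ell(im,n,vmin,z):
    bl,l=blobs(im,5,22,180,vmin,600)
    h=cv2.cvtColor(im,cv2.COLOR_RGB2HSV); m=cv2.inRange(h,(5,180,vmin),(22,255,255))
    for c in cv2.findContours(m,cv2.RETR_EXTERNAL,cv2.CHAIN_APPROX_NONE)[0]:
        if cv2.contourArea(c)>600:
            e=cv2.fitEllipse(cv2.convexHull(c)); print(n,np.round(e[0],1),np.round(e[1],1),[onz(n,*e[0],zz).round(4) for zz in z],np.array(cv2.boundingRect(c)))
ell(a,'top',170,(.013,.065)); ell(b,'side',150,(.013,.065))
# red knob/dimmer, black tray
h=cv2.cvtColor(a,cv2.COLOR_RGB2HSV)
m=cv2.inRange(h,(0,200,110),(4,255,255))|cv2.inRange(h,(175,200,110),(180,255,255));q=cv2.connectedComponentsWithStats(m)
print('red',[(q[3][i].round(1).tolist(),q[2][i].tolist()) for i in range(1,q[0]) if q[2][i][4]>60])
for n,im in(('top',a),('side',b)):
    h=cv2.cvtColor(im,cv2.COLOR_RGB2HSV);m=cv2.inRange(h,(0,0,0),(180,255,50))
    m=cv2.morphologyEx(m,cv2.MORPH_CLOSE,np.ones((3,3)))
    for c in cv2.findContours(m,cv2.RETR_EXTERNAL,cv2.CHAIN_APPROX_NONE)[0]:
        if 2000<cv2.contourArea(c)<12000:
            r=cv2.approxPolyDP(cv2.convexHull(c),8,True)[:,0]
            print('dark',n,cv2.contourArea(c),r.tolist(),[onz(n,*p,.016)[:2].round(3).tolist() for p in r])
```

```text
blue [0.5689 0.0208 0.0789] gap 0.0051 [0.5658 0.0203 0.083 ]
yellow [0.4547 0.0203 0.0802] gap 0.0038 [0.4527 0.0199 0.083 ]
green [ 0.43   -0.111   0.0805] gap 0.0036 [ 0.4282 -0.1111  0.083 ]
lid [ 0.5891 -0.3069  0.04  ] gap 0.0029 [ 0.5875 -0.3069  0.041 ]
top [378.4 250.4] [42.2 44.2] [array([ 0.4503, -0.3692,  0.013 ]), array([ 0.4488, -0.3562,  0.065 ])] [357 229  44  44]
top [353.  197.9] [41.9 43.3] [array([ 0.5883, -0.3081,  0.013 ]), array([ 0.581 , -0.2976,  0.065 ])] [332 177  43  43]
red [([222.3, 163.7], [212, 154, 21, 20, 314])]
dark top 5739.5 [[61, 191], [178, 215], [167, 261], [50, 236]] [[0.611, 0.457], [0.546, 0.151], [0.428, 0.177], [0.494, 0.479]]
dark side 2710.0 [[255, 90], [238, 154], [195, 150], [218, 87]] [[0.619, 0.452], [0.551, 0.132], [0.43, 0.159], [0.498, 0.479]]
dark side 2303.0 [[251, 12], [236, 44], [194, 39], [180, 0], [237, 0]] [[0.64, 1.035], [0.568, 0.767], [0.409, 0.819], [0.339, 1.178], [0.586, 1.158]]
```

```bash
cat >> h.py <<'E'
from scipy.optimize import least_squares
from scipy.spatial.transform import Rotation as R
def rim(n,im,z,r,box,far=False,vmin=150):
    """circle of given radius on plane z through far-side contour points of the orange blob in box (u0,v0,u1,v1)"""
    h=cv2.cvtColor(im,cv2.COLOR_RGB2HSV); m=cv2.inRange(h,(5,180,vmin),(24,255,255))
    k=np.zeros_like(m);u0,v0,u1,v1=box;k[v0:v1,u0:u1]=m[v0:v1,u0:u1]
    c=max(cv2.findContours(k,cv2.RETR_EXTERNAL,cv2.CHAIN_APPROX_NONE)[0],key=cv2.contourArea)
    pts=np.array([onz(n,*p,z)[:2] for p in cv2.convexHull(c)[:,0].astype(float)]); c0=pts.mean(0)
    if far:
        d=c0-ray(n,0,0)[0][:2]; d/=np.linalg.norm(d); pts=pts[(pts-c0)@d>0.01]
    s=least_squares(lambda q:np.hypot(*(pts-q[:2]).T)-q[2],[*c0,r],loss='soft_l1',f_scale=.001).x
    s2=least_squares(lambda q:np.hypot(*(pts-q).T)-(r+.001),c0,loss='soft_l1',f_scale=.001).x
    return s.round(4),s2.round(4)
def go(x,y,z,yaw=None):
    """deltas in tool units from measured pose; yaw = world angle of tool y axis (mod pi)"""
    s=manip.state(); M=R.from_quat(np.roll(s['tool_rot'],-1)).as_matrix(); p=np.array(s['tool_pos'])
    d=M.T@(np.array([x,y,z])-p)/.5; th=np.arctan2(M[1,1],M[0,1]); out='dx %.4f dy %.4f dz %.4f'%tuple(d)
    if yaw is not None: w=(th-yaw+np.pi/2)%np.pi-np.pi/2; out+=' yaw %.3f'%(w/1.5)
    print(out,'| at',p.round(4),'closing dir %.3f'%th,'q6 %.2f'%s['joint_pos'][5],'t',round(s['time'],2))
E
python3 - <<'E'
from h import *
a=cv2.imread('pics/t0.png')[:,:,::-1];b=cv2.imread('pics/s0.png')[:,:,::-1]
print('lid',rim('top',a,.013,.053,(325,170,380,225)),rim('side',b,.013,.053,(232,260,295,314)))
print('tub',rim('top',a,.065,.05,(350,226,405,280),True),rim('side',b,.065,.05,(165,270,230,340),True))
go(.588,-.307,.20); go(.588,-.307,.034)
print(R.from_quat(np.roll(manip.state()['tool_rot'],-1)).as_matrix().round(3))
E
```

```text
lid (array([ 0.5891, -0.3088,  0.0578]), array([ 0.588 , -0.3068])) (array([ 0.5816, -0.2912,  0.0182]), array([ 0.6236, -0.2915]))
tub (array([ 0.4496, -0.3577,  0.0543]), array([ 0.4497, -0.3617])) (array([ 0.4527, -0.3595,  0.0449]), array([ 0.4481, -0.3639]))
dx 0.8421 dy -0.2237 dz 0.0984 | at [ 0.2443 -0.5747  0.2489] closing dir -1.169 q6 -0.12 t 0.1
dx 0.8420 dy -0.2231 dz 0.4304 | at [ 0.2443 -0.5747  0.2489] closing dir -1.169 q6 -0.12 t 0.1
[[ 0.92   0.391 -0.001]
 [ 0.391 -0.92   0.002]
 [ 0.    -0.002 -1.   ]]
```

>>> send_rows(
  increments=[
    {"dx": 0.84, "dy": -0.224, "dz": 0.1, "claw": -1},
    {"dx": 0.84, "dy": -0.224, "dz": 0.1, "claw": -1},
    {"dx": 0.84, "dy": -0.224, "dz": 0.1, "claw": -1},
    {"dx": 0.84, "dy": -0.224, "dz": 0.1, "claw": -1},
    {"dx": 0.84, "dy": -0.224, "dz": 0.1, "claw": -1},
    {"dx": 0.84, "dy": -0.224, "dz": 0.1, "claw": -1},
    {"dx": 0.84, "dy": -0.224, "dz": 0.1, "claw": -1},
    {"dx": 0.84, "dy": -0.224, "dz": 0.1, "claw": -1},
    {"dx": 0.84, "dy": -0.224, "dz": 0.1, "claw": -1},
    {"dx": 0.842, "dy": -0.2235, "dz": 0.25, "claw": -1},
    {"dx": 0.842, "dy": -0.2235, "dz": 0.35, "claw": -1},
    {"dx": 0.842, "dy": -0.2235, "dz": 0.42, "claw": -1},
    {"dx": 0.842, "dy": -0.2235, "dz": 0.426, "claw": -1},
  ],
)

```text
invalid input
```

Run:
```python
from h import *
go(.588,-.307,.036); a=snap('top','t1')
print(rim('top',a,.013,.053,(320,165,390,228)))
up=lambda im,u,v,r:cv2.resize(im[v-r:v+r,u-r:u+r,::-1],(380,380),interpolation=cv2.INTER_CUBIC)
cv2.imwrite('pics/c1.png',np.hstack([up(a,355,200,48),up(snap('side','s1'),264,280,48)]))
```

```text
dx 0.8420 dy -0.2231 dz 0.4264 | at [ 0.2443 -0.5747  0.2489] closing dir -1.169 q6 -0.12 t 0.1
(array([ 0.5891, -0.3091,  0.0579]), array([ 0.5864, -0.3075]))
```

View pics/c1.png

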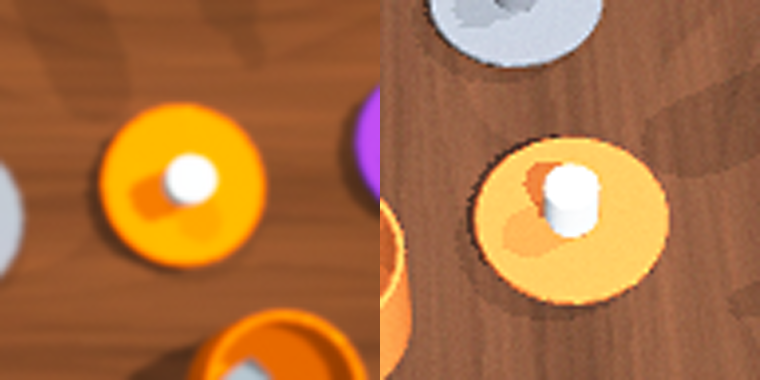

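The arm has not moved and the lid is still in place, with its knob at crop (190,178). The rows probably need every field, so I'm adding yaw.

>>> send_rows(
  increments=[
    {"dx": 0.84, "dy": -0.224, "dz": 0.1, "yaw": 0, "claw": -1},
    {"dx": 0.84, "dy": -0.224, "dz": 0.1, "yaw": 0, "claw": -1},
    {"dx": 0.84, "dy": -0.224, "dz": 0.1, "yaw": 0, "claw": -1},
    {"dx": 0.84, "dy": -0.224, "dz": 0.1, "yaw": 0, "claw": -1},
    {"dx": 0.84, "dy": -0.224, "dz": 0.1, "yaw": 0, "claw": -1},
    {"dx": 0.84, "dy": -0.224, "dz": 0.1, "yaw": 0, "claw": -1},
    {"dx": 0.84, "dy": -0.224, "dz": 0.1, "yaw": 0, "claw": -1},
    {"dx": 0.84, "dy": -0.224, "dz": 0.1, "yaw": 0, "claw": -1},
    {"dx": 0.84, "dy": -0.224, "dz": 0.1, "yaw": 0, "claw": -1},
    {"dx": 0.842, "dy": -0.2235, "dz": 0.2, "yaw": 0, "claw": -1},
    {"dx": 0.842, "dy": -0.2235, "dz": 0.3, "yaw": 0, "claw": -1},
    {"dx": 0.842, "dy": -0.2235, "dz": 0.3, "yaw": 0, "claw": -1},
  ],
)

```text
time: 1.7
tool_pos: [0.584, -0.307, 0.0948]
tool_rot: [-0.004, 0.98, 0.198, -0.004]
contact_force: [-0.4, 1.1, 0.3]
gripper_width: 1.003
grasp_force: 0.0
```

Run:
```python
from h import *
go(.588,-.307,.036)
```

```text
dx 0.0081 dy 0.0042 dz 0.1175 | at [ 0.584  -0.307   0.0948] closing dir -1.171 q6 0.57 t 1.7
```

>>> send_rows(
  increments=[
    {"dx": 0.008, "dy": 0.004, "dz": 0.08, "yaw": 0, "claw": -1},
    {"dx": 0.008, "dy": 0.004, "dz": 0.115, "yaw": 0, "claw": -1},
    {"dx": 0.008, "dy": 0.004, "dz": 0.117, "yaw": 0, "claw": -1},
    {"dx": 0.008, "dy": 0.004, "dz": 0.117, "yaw": 0, "claw": -1},
  ],
)

```text
time: 2.2
tool_pos: [0.5935, -0.3088, 0.0436]
tool_rot: [0.001, 0.98, 0.199, 0.001]
contact_force: [-0.7, -0.8, -0.2]
gripper_width: 0.998
grasp_force: 0.0
```

Run:
```python
from h import *
go(.588,-.307,.036)
```

```text
dx -0.0087 dy -0.0077 dz 0.0151 | at [ 0.5935 -0.3088  0.0436] closing dir -1.169 q6 0.58 t 2.2
```

>>> send_rows(
  increments=[
    {"dx": -0.009, "dy": -0.0075, "dz": 0.01, "yaw": 0, "claw": -1},
    {"dx": -0.009, "dy": -0.0075, "dz": 0.01, "yaw": 0, "claw": -1},
    {"dx": -0.009, "dy": -0.0075, "dz": 0.01, "yaw": 0, "claw": -1},
  ],
)

```text
time: 2.58
tool_pos: [0.5871, -0.3063, 0.0368]
tool_rot: [0.0, 0.98, 0.2, 0.0]
contact_force: [0.6, 0.4, -0.4]
gripper_width: 0.997
grasp_force: 0.0
```

Run:
```python
from h import *
go(.588,-.307,.036)
a=snap('top','t2'); print(rim('top',a,.013,.053,(320,165,390,228)))
```

```text
dx 0.0012 dy 0.0020 dz 0.0016 | at [ 0.5871 -0.3063  0.0368] closing dir -1.169 q6 0.58 t 2.58
(array([ 0.5992, -0.2901,  0.037 ]), array([ 0.5923, -0.3076]))
```

>>> send_rows(
  increments=[
    {"dx": 0, "dy": 0, "dz": 0, "yaw": 0, "claw": 1},
    {"dx": 0, "dy": 0, "dz": 0, "yaw": 0, "claw": 1},
    {"dx": 0, "dy": 0, "dz": 0, "yaw": 0, "claw": 1},
    {"dx": 0, "dy": 0, "dz": 0, "yaw": 0, "claw": 1},
    {"dx": 0, "dy": 0, "dz": 0, "yaw": 0, "claw": 1},
    {"dx": 0, "dy": 0, "dz": 0, "yaw": 0, "claw": 1},
    {"dx": 0, "dy": 0, "dz": -0.08, "yaw": 0, "claw": 1},
    {"dx": 0, "dy": 0, "dz": -0.16, "yaw": 0, "claw": 1},
    {"dx": 0, "dy": 0, "dz": -0.2, "yaw": 0, "claw": 1},
    {"dx": 0, "dy": 0, "dz": -0.2, "yaw": 0, "claw": 1},
    {"dx": 0, "dy": 0, "dz": -0.2, "yaw": 0, "claw": 1},
  ],
)

```text
time: 4.0
tool_pos: [0.586, -0.3056, 0.1341]
tool_rot: [-0.001, 0.98, 0.2, -0.001]
contact_force: [0.2, 0.5, -1.4]
gripper_width: 0.33
grasp_force: 59.4
```

Run:
```python
from h import *
go(.449,-.362,.12)
a=snap('top','t3');b=snap('side','s3');p=manip.state()['tool_pos']
for n,im in(('top',a),('side',b)):
    print(n,'expected flange px',proj(n,[p[0],p[1],p[2]-.021]).round(1),'tub',[rim(n,im,.065,.05,(350,226,405,280) if n=='top' else (165,270,230,340),True)[1]])
up=lambda im,u,v,r:cv2.resize(im[v-r:v+r,u-r:u+r,::-1],(380,380),interpolation=cv2.INTER_CUBIC)
cv2.imwrite('pics/c3.png',np.hstack([up(a,365,205,64),up(b,250,256,64)]))
```

```text
dx -0.2962 dy -0.0032 dz 0.0288 | at [ 0.586  -0.3056  0.1341] closing dir -1.169 q6 0.58 t 4.0
top expected flange px [360.1 193.2] tub [array([ 0.4465, -0.36  ])]
side expected flange px [261.8 256.9] tub [array([ 0.4472, -0.3627])]
```

View pics/c3.png

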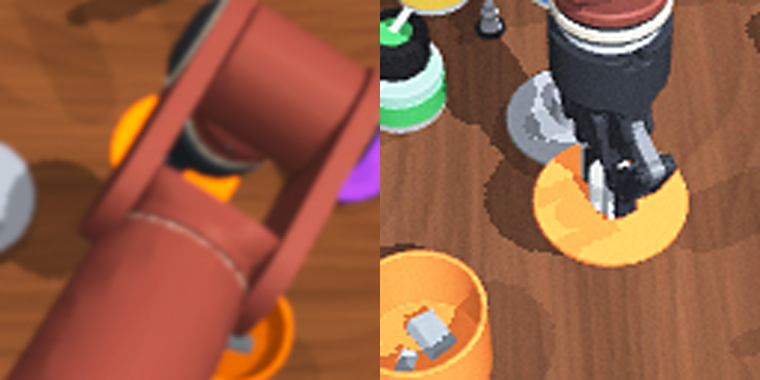

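The lid hangs level in the fingers: the flange spans crop x 534–689 in the side view. I'll measure the flange and the tub rim in the same side view.

Run:
```python
from h import *
def fit(tag,n,box,z,r,half):
    im=cv2.imread(tag)[:,:,::-1]; h=cv2.cvtColor(im,cv2.COLOR_RGB2HSV); m=cv2.inRange(h,(5,120,185),(24,255,255))
    k=np.zeros_like(m);u0,v0,u1,v1=box;k[v0:v1,u0:u1]=m[v0:v1,u0:u1]
    c=max(cv2.findContours(k,cv2.RETR_EXTERNAL,cv2.CHAIN_APPROX_NONE)[0],key=cv2.contourArea)
    hp=cv2.convexHull(c)[:,0].astype(float); bb=cv2.boundingRect(c)
    pts=np.array([onz(n,*p,z)[:2] for p in hp])
    if half=='up': pts=pts[hp[:,1]<bb[1]+bb[3]*.5]
    s=least_squares(lambda q:np.hypot(*(pts-q[:2]).T)-q[2],[*pts.mean(0),r],loss='soft_l1',f_scale=.001).x
    s2=least_squares(lambda q:np.hypot(*(pts-q).T)-r,pts.mean(0),loss='soft_l1',f_scale=.001).x
    print(tag,bb,s.round(4),s2.round(4),len(pts))
p=manip.state()['tool_pos']; print(p)
fit('pics/s0.png','side',(232,260,295,314),.013,.053,'')
fit('pics/s3.png','side',(230,240,300,350),p[2]-.021,.053,'')
fit('pics/s0.png','side',(165,270,230,340),.065,.05,'up')
fit('pics/s3.png','side',(165,270,226,350),.065,.05,'up')
fit('pics/t0.png','top',(325,170,380,225),.013,.053,'')
```

```text
[ 0.58586153 -0.30552263  0.13379631]
pics/s0.png (240, 267, 49, 42) [ 0.5904 -0.31    0.0537] [ 0.5906 -0.3101] 28
pics/s3.png (237, 241, 53, 41) [ 0.5883 -0.3109  0.0533] [ 0.5882 -0.311 ] 27
pics/s0.png (172, 276, 52, 59) [ 0.4514 -0.3593  0.0505] [ 0.4513 -0.3587] 16
pics/s3.png (172, 276, 52, 60) [ 0.4512 -0.3589  0.0502] [ 0.4512 -0.3587] 16
pics/t0.png (332, 178, 43, 42) [ 0.5882 -0.3079  0.0557] [ 0.5883 -0.3089] 28
```

>>> send_rows(
  increments=[
    {"dx": -0.1, "dy": 0, "dz": 0, "yaw": 0, "claw": 1},
    {"dx": -0.2, "dy": 0, "dz": 0, "yaw": 0, "claw": 1},
    {"dx": -0.27, "dy": -0.01, "dz": 0, "yaw": 0, "claw": 1},
    {"dx": -0.293, "dy": -0.012, "dz": 0.02, "yaw": 0, "claw": 1},
    {"dx": -0.293, "dy": -0.012, "dz": 0.036, "yaw": 0, "claw": 1},
    {"dx": -0.293, "dy": -0.012, "dz": 0.036, "yaw": 0, "claw": 1},
    {"dx": -0.293, "dy": -0.012, "dz": 0.036, "yaw": 0, "claw": 1},
    {"dx": -0.293, "dy": -0.012, "dz": 0.036, "yaw": 0, "claw": 1},
  ],
)

```text
time: 5.1
tool_pos: [0.4506, -0.358, 0.1188]
tool_rot: [0.0, 0.98, 0.2, 0.0]
contact_force: [0.6, -0.3, -0.5]
gripper_width: 0.33
grasp_force: 59.4
```

Run:
```python
from h import *
go(.4485,-.3575,.112)
b=snap('side','s4');a=snap('top','t4')
up=lambda im,u,v,r:cv2.resize(im[v-r:v+r,u-r:u+r,::-1],(400,400),interpolation=cv2.INTER_CUBIC)
cv2.imwrite('pics/c4.png',np.hstack([up(a,375,250,40),up(b,198,295,40)]))
p=manip.state()['tool_pos']
print(proj('side',[p[0],p[1],p[2]-.024]))
```

```text
dx -0.0036 dy -0.0026 dz 0.0137 | at [ 0.4506 -0.358   0.1188] closing dir -1.168 q6 0.37 t 5.1
[195.12072919 287.79210164]
```

View pics/c4.png

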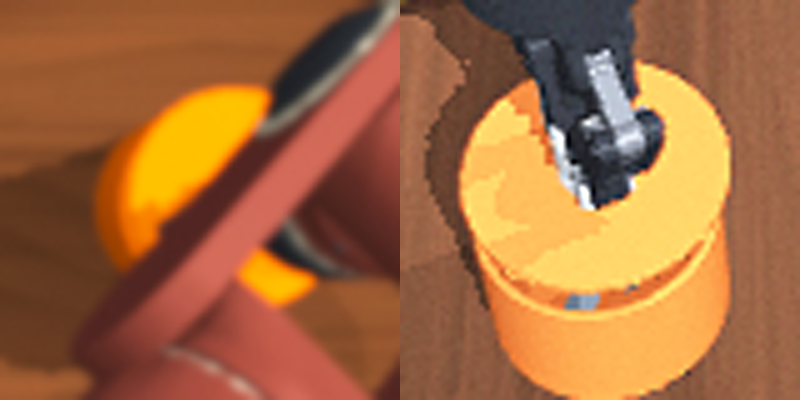

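The side view shows the lid just above the mouth, nearly aligned: lid x 460–731 and rim about 472–731 in the crop. I'll put numbers on the offset.

Run:
```python
from h import *
im=cv2.imread('pics/s4.png')[:,:,::-1]; p=manip.state()['tool_pos']
h=cv2.cvtColor(im,cv2.COLOR_RGB2HSV); m=cv2.inRange(h,(5,120,150),(24,255,255)); k=m*0; k[255:345,165:230]=m[255:345,165:230]
c=max(cv2.findContours(k,cv2.RETR_EXTERNAL,cv2.CHAIN_APPROX_NONE)[0],key=cv2.contourArea); hp=cv2.convexHull(c)[:,0].astype(float); bb=cv2.boundingRect(c); print(bb)
def f(hp,z,r):
    pts=np.array([onz('side',*q,z)[:2] for q in hp]); return least_squares(lambda q:np.hypot(*(pts-q).T)-r,pts.mean(0),loss='soft_l1',f_scale=.001).x.round(4)
print('lid upper',f(hp[hp[:,1]<bb[1]+26],p[2]-.0238,.0533),'tcp',p)
# visible tub wall at sides & bottom: base circle
print('base now',f(hp[hp[:,1]>bb[1]+bb[3]-14],0,.0503))
im=cv2.imread('pics/s0.png')[:,:,::-1];h=cv2.cvtColor(im,cv2.COLOR_RGB2HSV); m=cv2.inRange(h,(5,120,150),(24,255,255)); k=m*0; k[270:340,165:230]=m[270:340,165:230]
c=max(cv2.findContours(k,cv2.RETR_EXTERNAL,cv2.CHAIN_APPROX_NONE)[0],key=cv2.contourArea); hp=cv2.convexHull(c)[:,0].astype(float); bb=cv2.boundingRect(c)
print('base s0',f(hp[hp[:,1]>bb[1]+bb[3]-14],0,.0503),'rim s0',f(hp[hp[:,1]<bb[1]+26],.065,.0503))
```

```text
(169, 255, 61, 90)
lid upper [ 0.4686 -0.3316] tcp [ 0.45041869 -0.35806974  0.11888265]
base now [ 0.4767 -0.4296]
base s0 [ 0.4523 -0.3582] rim s0 [ 0.4752 -0.3323]
```

Run:
```python
from h import *
p=manip.state()['tool_pos']
def f(hp,z,r):
    pts=np.array([onz('side',*q,z)[:2] for q in hp]); return least_squares(lambda q:np.hypot(*(pts-q).T)-r,pts.mean(0),loss='soft_l1',f_scale=.001).x.round(4)
def hull(tag):
    im=cv2.imread(tag)[:,:,::-1]; h=cv2.cvtColor(im,cv2.COLOR_RGB2HSV); m=cv2.inRange(h,(8,120,185),(24,255,255)); k=m*0; k[255:345,165:226]=m[255:345,165:226]
    c=max(cv2.findContours(k,cv2.RETR_EXTERNAL,cv2.CHAIN_APPROX_NONE)[0],key=cv2.contourArea); hp=cv2.convexHull(c)[:,0].astype(float); bb=cv2.boundingRect(c); print(tag,bb); return hp,bb
hp,bb=hull('pics/s4.png'); print('lid upper',f(hp[hp[:,1]<bb[1]+24],p[2]-.0238,.0533),'base',f(hp[hp[:,1]>bb[1]+bb[3]-12],0,.0503),p)
hp,bb=hull('pics/s0.png'); print('rim',f(hp[hp[:,1]<bb[1]+24],.065,.0503),'base',f(hp[hp[:,1]>bb[1]+bb[3]-12],0,.0503))
```

```text
pics/s4.png (170, 267, 54, 69)
lid upper [ 0.4537 -0.3603] base [ 0.4512 -0.3574] [ 0.45041869 -0.35806974  0.11888265]
pics/s0.png (172, 276, 52, 59)
rim [ 0.4512 -0.359 ] base [ 0.4514 -0.3571]
```

>>> send_rows(
  increments=[
    {"dx": -0.0036, "dy": -0.0037, "dz": 0.0, "yaw": 0, "claw": 1},
    {"dx": -0.0036, "dy": -0.0037, "dz": 0.015, "yaw": 0, "claw": 1},
    {"dx": -0.0036, "dy": -0.0037, "dz": 0.03, "yaw": 0, "claw": 1},
    {"dx": -0.0036, "dy": -0.0037, "dz": 0.036, "yaw": 0, "claw": 1},
    {"dx": -0.0036, "dy": -0.0037, "dz": 0.036, "yaw": 0, "claw": 1},
    {"dx": -0.0036, "dy": -0.0037, "dz": 0.036, "yaw": 0, "claw": 1},
  ],
)

```text
time: 5.95
tool_pos: [0.4476, -0.3572, 0.1006]
tool_rot: [0.0, 0.98, 0.2, 0.0]
contact_force: [-0.1, 0.8, -0.5]
gripper_width: 0.333
grasp_force: 59.4
```

>>> send_rows(
  increments=[
    {"dx": 0, "dy": 0, "dz": 0.005, "yaw": 0, "claw": 1},
    {"dx": 0, "dy": 0, "dz": 0.01, "yaw": 0, "claw": 1},
    {"dx": 0, "dy": 0, "dz": 0.01, "yaw": 0, "claw": 1},
    {"dx": 0, "dy": 0, "dz": 0.01, "yaw": 0, "claw": 1},
  ],
)

```text
time: 6.45
tool_pos: [0.4475, -0.3571, 0.0955]
tool_rot: [0.0, 0.98, 0.2, -0.0]
contact_force: [-0.2, 0.8, -0.6]
gripper_width: 0.33
grasp_force: 59.4
```

>>> send_rows(
  increments=[
    {"dx": 0, "dy": 0, "dz": 0.002, "yaw": 0, "claw": 1},
    {"dx": 0, "dy": 0, "dz": 0.004, "yaw": 0, "claw": 1},
    {"dx": 0, "dy": 0, "dz": 0.004, "yaw": 0, "claw": 1},
    {"dx": 0, "dy": 0, "dz": 0.004, "yaw": 0, "claw": 1},
  ],
)

```text
time: 6.95
tool_pos: [0.4476, -0.3571, 0.0938]
tool_rot: [0.0, 0.98, 0.2, 0.0]
contact_force: [-0.7, 1.2, 2.0]
gripper_width: 0.33
grasp_force: 59.6
```

>>> send_rows(
  increments=[
    {"dx": 0, "dy": 0, "dz": 0.001, "yaw": 0, "claw": 1},
    {"dx": 0, "dy": 0, "dz": 0.001, "yaw": 0, "claw": 1},
    {"dx": 0, "dy": 0, "dz": 0.001, "yaw": 0, "claw": 1},
  ],
)

```text
time: 7.32
tool_pos: [0.4476, -0.3572, 0.0938]
tool_rot: [0.0, 0.98, 0.2, -0.0]
contact_force: [-2.7, 2.1, 5.0]
gripper_width: 0.328
grasp_force: 60.0
```

>>> send_rows(
  increments=[
    {"dx": 0, "dy": 0, "dz": 0.001, "yaw": 0, "claw": 1},
    {"dx": 0, "dy": 0, "dz": 0.0015, "yaw": 0, "claw": 1},
    {"dx": 0, "dy": 0, "dz": 0.0015, "yaw": 0, "claw": 1},
    {"dx": 0, "dy": 0, "dz": 0.0015, "yaw": 0, "claw": 1},
    {"dx": 0, "dy": 0, "dz": 0.0015, "yaw": 0, "claw": 1},
    {"dx": 0, "dy": 0, "dz": 0.0015, "yaw": 0, "claw": 1},
  ],
)

```text
time: 8.07
tool_pos: [0.4476, -0.3572, 0.0937]
tool_rot: [-0.0, 0.98, 0.2, -0.0]
contact_force: [-4.5, 3.1, 8.8]
gripper_width: 0.328
grasp_force: 60.3
```

>>> send_rows(
  increments=[
    {"dx": 0, "dy": 0, "dz": 0.0005, "yaw": 0, "claw": 1},
    {"dx": 0, "dy": 0, "dz": 0.0005, "yaw": 0, "claw": 1},
    {"dx": 0, "dy": 0, "dz": 0.0005, "yaw": 0, "claw": 1},
    {"dx": 0, "dy": 0, "dz": 0.0005, "yaw": 0, "claw": 1},
    {"dx": 0, "dy": 0, "dz": 0, "yaw": 0, "claw": -1},
    {"dx": 0, "dy": 0, "dz": 0, "yaw": 0, "claw": -1},
    {"dx": 0, "dy": 0, "dz": 0, "yaw": 0, "claw": -1},
    {"dx": 0, "dy": 0, "dz": 0, "yaw": 0, "claw": -1},
    {"dx": 0, "dy": 0, "dz": -0.02, "yaw": 0, "claw": -1},
    {"dx": 0, "dy": 0, "dz": -0.1, "yaw": 0, "claw": -1},
    {"dx": 0, "dy": 0, "dz": -0.2, "yaw": 0, "claw": -1},
    {"dx": -0.2, "dy": -0.2, "dz": -0.2, "yaw": 0, "claw": -1},
    {"dx": -0.2, "dy": -0.2, "dz": -0.2, "yaw": 0, "claw": -1},
    {"dx": -0.2, "dy": -0.2, "dz": -0.2, "yaw": 0, "claw": -1},
  ],
)

```text
time: 9.82
tool_pos: [0.3141, -0.3027, 0.1921]
tool_rot: [0.0, 0.98, 0.199, -0.0]
contact_force: [0.2, -0.8, 0.7]
gripper_width: 0.999
grasp_force: 0.0
```

```bash
cat >> h.py <<'E'
def caps(tag):
    a=snap('top','t'+tag);b=snap('side','s'+tag)
    for k,sm,vm in(('blue',150,120),('yellow',150,120),('green',100,60)):
        for n,im in(('top',a),('side',b)):
            print(k,n,[(np.round([s[0]+s[2]/2-.5,s[1]+s[3]/2-.5],1).tolist(),s[2:],onz(n,s[0]+s[2]/2-.5,s[1]+s[3]/2-.5,.083)[:2].round(3).tolist()) for c,s in blobs(im,*HS[k],sm,vm,25)[0] if 25<s[4]<200 and 8<=s[2]<18 and abs(np.array(onz(n,*c,.083)[:2])-[.5,.1]).max()<.5])
    return a,b
E
python3 - <<'E'
from h import *
a,b=caps('5')
print(rim('top',a,.070,.053,(350,220,410,280),True))
go(.428,-.111,.15)
up=lambda im,u,v,r:cv2.resize(im[v-r:v+r,u-r:u+r,::-1],(400,400),interpolation=cv2.INTER_CUBIC)
cv2.imwrite('pics/c5.png',np.hstack([up(a,300,230,100),up(b,198,240,100)]))
E
```

```text
blue top [([226.5, 203.5], [14, 14, 112], [0.567, 0.02])]
blue side [([245.5, 162.5], [12, 8, 61], [0.568, 0.019])]
yellow top [([226.5, 249.5], [14, 14, 121], [0.453, 0.02])]
yellow side [([194.5, 189.5], [8, 8, 32], [0.441, -0.07])]
green top [([360.5, 128.0], [14, 11, 72], [0.758, -0.319]), ([280.0, 259.0], [15, 15, 139], [0.429, -0.11])]
green side [([190.0, 202.5], [13, 10, 84], [0.431, -0.113]), ([351.0, 278.0], [17, 15, 164], [0.764, -0.349])]
(array([ 0.4492, -0.3585,  0.0578]), array([ 0.4498, -0.3627]))
dx 0.3578 dy -0.2674 dz 0.0854 | at [ 0.3153 -0.3038  0.1929] closing dir -1.170 q6 0.23 t 9.93
```

View pics/c5.png

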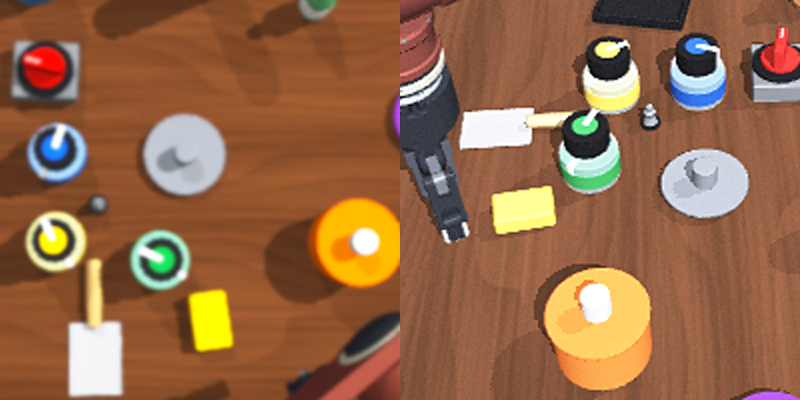

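The lid sits home on the tub, with the knob centred at crop (367,242). The jars, tray and dimmer are unchanged. Reading stripe against mark, all caps are about 3.0–3.3 rad loose. Next is the green jar.

>>> send_rows(
  increments=[
    {"dx": 0.36, "dy": -0.267, "dz": 0.05, "yaw": -1, "claw": -1},
    {"dx": 0.36, "dy": -0.267, "dz": 0.05, "yaw": -1, "claw": -1},
    {"dx": 0.36, "dy": -0.267, "dz": 0.05, "yaw": -1, "claw": -1},
    {"dx": 0.36, "dy": -0.267, "dz": 0.05, "yaw": -1, "claw": -1},
    {"dx": 0.36, "dy": -0.267, "dz": 0.05, "yaw": -1, "claw": -1},
    {"dx": 0.36, "dy": -0.267, "dz": 0.05, "yaw": -1, "claw": -1},
    {"dx": 0.36, "dy": -0.267, "dz": 0.05, "yaw": -1, "claw": -1},
    {"dx": 0.36, "dy": -0.267, "dz": 0.05, "yaw": -1, "claw": -1},
    {"dx": 0.36, "dy": -0.267, "dz": 0.05, "yaw": -1, "claw": -1},
    {"dx": 0.36, "dy": -0.267, "dz": 0.05, "yaw": -1, "claw": -1},
  ],
)

```text
time: 11.18
tool_pos: [0.4304, -0.1109, 0.1676]
tool_rot: [0.0, 0.582, 0.813, 0.0]
contact_force: [-1.0, -1.0, 0.2]
gripper_width: 0.999
grasp_force: 0.0
```

Run:
```python
from h import *
go(.4295,-.1115,.072)
```

```text
dx -0.0005 dy -0.0020 dz 0.1911 | at [ 0.4304 -0.1109  0.1676] closing dir 0.329 q6 -0.75 t 11.18
```

>>> send_rows(
  increments=[
    {"dx": -0.0005, "dy": -0.002, "dz": 0.05, "yaw": -0.5, "claw": -1},
    {"dx": -0.0005, "dy": -0.002, "dz": 0.1, "yaw": -0.5, "claw": -1},
    {"dx": -0.0005, "dy": -0.002, "dz": 0.1, "yaw": -0.5, "claw": -1},
    {"dx": -0.0005, "dy": -0.002, "dz": 0.1, "yaw": -0.5, "claw": -1},
    {"dx": -0.0005, "dy": -0.002, "dz": 0.15, "yaw": -0.5, "claw": -1},
    {"dx": -0.0005, "dy": -0.002, "dz": 0.19, "yaw": -0.5, "claw": -1},
    {"dx": -0.0005, "dy": -0.002, "dz": 0.19, "yaw": -0.5, "claw": -1},
    {"dx": -0.0005, "dy": -0.002, "dz": 0.19, "yaw": -0.5, "claw": -1},
    {"dx": -0.0005, "dy": -0.002, "dz": 0.19, "yaw": -0.5, "claw": 1},
    {"dx": -0.0005, "dy": -0.002, "dz": 0.19, "yaw": -0.5, "claw": 1},
    {"dx": -0.0005, "dy": -0.002, "dz": 0.19, "yaw": -0.5, "claw": 1},
    {"dx": -0.0005, "dy": -0.002, "dz": 0.19, "yaw": -0.5, "claw": 1},
    {"dx": -0.0005, "dy": -0.002, "dz": 0.19, "yaw": -0.5, "claw": 1},
  ],
)

```text
time: 12.8
tool_pos: [0.4299, -0.1114, 0.0735]
tool_rot: [0.001, 0.242, 0.97, 0.0]
contact_force: [0.3, 3.0, 5.9]
gripper_width: 0.616
grasp_force: 62.0
```

>>> send_rows(
  increments=[
    {"dx": 0, "dy": 0, "dz": 0, "yaw": 1, "claw": 1},
    {"dx": 0, "dy": 0, "dz": 0, "yaw": 1, "claw": 1},
    {"dx": 0, "dy": 0, "dz": 0, "yaw": 1, "claw": 1},
    {"dx": 0, "dy": 0, "dz": 0, "yaw": 1, "claw": 1},
    {"dx": 0, "dy": 0, "dz": 0, "yaw": 1, "claw": 1},
    {"dx": 0, "dy": 0, "dz": 0, "yaw": 1, "claw": 1},
    {"dx": 0, "dy": 0, "dz": 0, "yaw": 1, "claw": 1},
    {"dx": 0, "dy": 0, "dz": 0, "yaw": 1, "claw": 1},
    {"dx": 0, "dy": 0, "dz": 0, "yaw": 1, "claw": 1},
  ],
)

```text
time: 13.92
tool_pos: [0.4294, -0.1114, 0.0734]
tool_rot: [0.0, 0.839, 0.544, 0.0]
contact_force: [-0.3, 2.7, 7.3]
gripper_width: 0.617
grasp_force: 62.1
```

Run:
```python
from h import *
s=manip.state();print(s['joint_pos'][5],s['ft_torque'],s['contact_force'])
b=snap('side','s6');cv2.imwrite('pics/c6.png',cv2.resize(b[160:270,120:270,::-1],(750,550),interpolation=cv2.INTER_CUBIC))
```

```text
-0.00225346871007427 [ 0.54505985  0.43868016 -0.03156309] [-0.25496447  2.74597777  7.31708857]
```

View pics/c6.png

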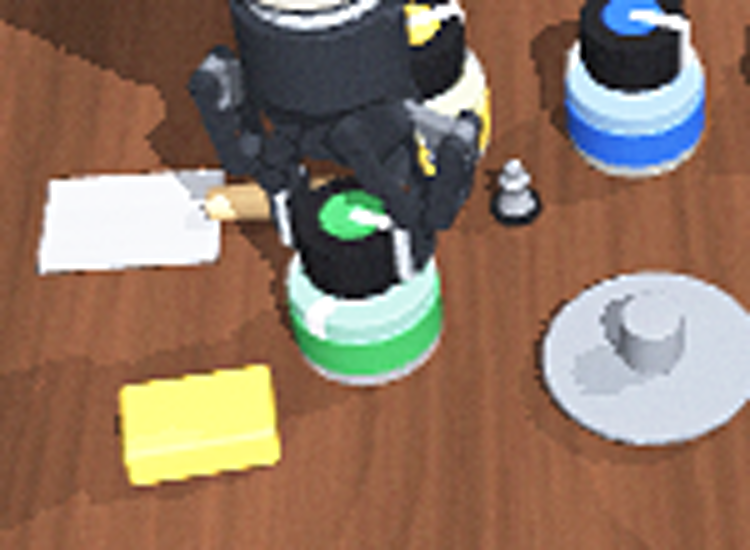

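The cap stripe has turned from upper right to (375,215), and the shoulder mark has stayed at (322,318), so the twisting works. I'll carry on.

>>> send_rows(
  increments=[
    {"dx": 0, "dy": 0, "dz": 0, "yaw": 1, "claw": 1},
    {"dx": 0, "dy": 0, "dz": 0, "yaw": 1, "claw": 1},
    {"dx": 0, "dy": 0, "dz": 0, "yaw": 1, "claw": 1},
    {"dx": 0, "dy": 0, "dz": 0, "yaw": 1, "claw": 1},
    {"dx": 0, "dy": 0, "dz": 0, "yaw": 1, "claw": 1},
    {"dx": 0, "dy": 0, "dz": 0, "yaw": 1, "claw": 1},
    {"dx": 0, "dy": 0, "dz": 0, "yaw": 1, "claw": 1},
    {"dx": 0, "dy": 0, "dz": 0, "yaw": 1, "claw": 1},
    {"dx": 0, "dy": 0, "dz": 0, "yaw": 1, "claw": 1},
  ],
)

```text
time: 15.1
tool_pos: [0.4293, -0.1107, 0.0734]
tool_rot: [-0.001, 0.985, -0.174, -0.0]
contact_force: [-1.6, 5.2, 9.2]
gripper_width: 0.615
grasp_force: 62.4
```

>>> send_rows(
  increments=[
    {"dx": 0, "dy": 0, "dz": 0, "yaw": 0.45, "claw": 1},
    {"dx": 0, "dy": 0, "dz": 0, "yaw": 0.45, "claw": 1},
    {"dx": 0, "dy": 0, "dz": 0, "yaw": 0.45, "claw": 1},
    {"dx": 0, "dy": 0, "dz": 0, "yaw": 0.45, "claw": 1},
    {"dx": 0, "dy": 0, "dz": 0, "yaw": 0.45, "claw": 1},
  ],
)

```text
time: 15.72
tool_pos: [0.4299, -0.1114, 0.0734]
tool_rot: [-0.001, 0.872, -0.49, 0.001]
contact_force: [0.4, 2.0, 6.1]
gripper_width: 0.611
grasp_force: 62.1
```

Run:
```python
from h import *
s=manip.state();print(s['joint_pos'][5],s['ft_torque'],s['contact_force'])
b=snap('side','s7');cv2.imwrite('pics/c7.png',cv2.resize(b[190:250,160:235,::-1],(500,400),interpolation=cv2.INTER_CUBIC))
```

```text
2.172306494868864 [ 0.57000412 -0.12823322 -0.00149092] [0.43192078 1.9998365  6.06308399]
```

View pics/c7.png

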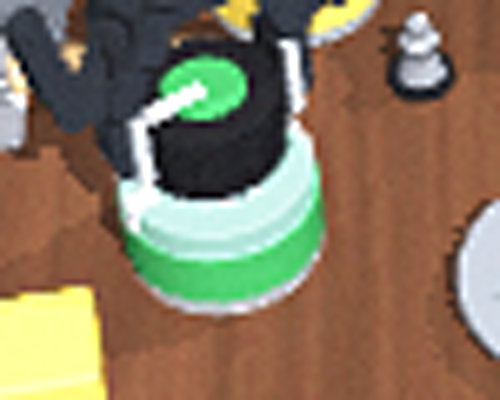

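Green's stripe (from (205,90) down to (145,190)) now lines up with the shoulder mark at (130,215), and the jar turned a little with it, so the cap is tight. I'll carry it to the tray.

Run:
```python
from h import *
go(.541,.412,.20); go(.541,.412,.081)
```

```text
dx -0.7781 dy -0.7350 dz -0.2525 | at [ 0.4299 -0.1114  0.0734] closing dir -2.594 q6 2.17 t 15.78
dx -0.7784 dy -0.7345 dz -0.0145 | at [ 0.4299 -0.1114  0.0734] closing dir -2.594 q6 2.17 t 15.78
```

>>> send_rows(
  increments=[
    {"dx": 0, "dy": 0, "dz": -0.06, "yaw": 0, "claw": 1},
    {"dx": 0, "dy": 0, "dz": -0.15, "yaw": 0, "claw": 1},
    {"dx": 0, "dy": 0, "dz": -0.25, "yaw": 0, "claw": 1},
    {"dx": -0.06, "dy": -0.06, "dz": -0.254, "yaw": -0.1, "claw": 1},
    {"dx": -0.14, "dy": -0.13, "dz": -0.254, "yaw": -0.2, "claw": 1},
    {"dx": -0.22, "dy": -0.21, "dz": -0.254, "yaw": -0.3, "claw": 1},
    {"dx": -0.3, "dy": -0.29, "dz": -0.254, "yaw": -0.4, "claw": 1},
    {"dx": -0.38, "dy": -0.37, "dz": -0.254, "yaw": -0.5, "claw": 1},
    {"dx": -0.46, "dy": -0.45, "dz": -0.254, "yaw": -0.6, "claw": 1},
    {"dx": -0.54, "dy": -0.52, "dz": -0.254, "yaw": -0.7, "claw": 1},
    {"dx": -0.62, "dy": -0.59, "dz": -0.254, "yaw": -0.8, "claw": 1},
    {"dx": -0.7, "dy": -0.66, "dz": -0.254, "yaw": -0.9, "claw": 1},
    {"dx": -0.76, "dy": -0.71, "dz": -0.254, "yaw": -1, "claw": 1},
    {"dx": -0.778, "dy": -0.735, "dz": -0.254, "yaw": -1, "claw": 1},
    {"dx": -0.778, "dy": -0.735, "dz": -0.254, "yaw": -1, "claw": 1},
    {"dx": -0.778, "dy": -0.735, "dz": -0.254, "yaw": -1, "claw": 1},
  ],
)

```text
time: 17.77
tool_pos: [0.5399, 0.4105, 0.1983]
tool_rot: [0.001, 0.972, 0.235, -0.001]
contact_force: [0.0, -0.3, -4.7]
gripper_width: 0.617
grasp_force: 66.1
```

Run:
```python
from h import *
go(.541,.412,.081); print(manip.state()['grasp_force'])
```

```text
dx 0.0038 dy -0.0019 dz 0.2346 | at [0.5399 0.4105 0.1983] closing dir -1.096 q6 1.64 t 17.77
66.14513397216797
```

>>> send_rows(
  increments=[
    {"dx": 0.003, "dy": -0.002, "dz": 0.07, "yaw": 0, "claw": 1},
    {"dx": 0.003, "dy": -0.002, "dz": 0.14, "yaw": 0, "claw": 1},
    {"dx": 0.003, "dy": -0.002, "dz": 0.2, "yaw": 0, "claw": 1},
    {"dx": 0.003, "dy": -0.002, "dz": 0.22, "yaw": 0, "claw": 1},
    {"dx": 0.003, "dy": -0.002, "dz": 0.232, "yaw": 0, "claw": 1},
    {"dx": 0.003, "dy": -0.002, "dz": 0.236, "yaw": 0, "claw": 1},
    {"dx": 0.003, "dy": -0.002, "dz": 0.236, "yaw": 0, "claw": 1},
    {"dx": 0.003, "dy": -0.002, "dz": 0.236, "yaw": 0, "claw": 1},
  ],
)

```text
time: 18.77
tool_pos: [0.5416, 0.414, 0.0825]
tool_rot: [-0.0, 0.972, 0.236, 0.001]
contact_force: [0.0, -0.2, -5.0]
gripper_width: 0.615
grasp_force: 66.1
```

>>> send_rows(
  increments=[
    {"dx": 0, "dy": 0, "dz": 0.004, "yaw": 0, "claw": 1},
    {"dx": 0, "dy": 0, "dz": 0.007, "yaw": 0, "claw": 1},
    {"dx": 0, "dy": 0, "dz": 0.007, "yaw": 0, "claw": 1},
    {"dx": 0, "dy": 0, "dz": 0.007, "yaw": 0, "claw": 1},
  ],
)

```text
time: 19.27
tool_pos: [0.5415, 0.4138, 0.0787]
tool_rot: [-0.0, 0.972, 0.236, 0.001]
contact_force: [-1.0, -0.6, 0.9]
gripper_width: 0.611
grasp_force: 66.6
```

>>> send_rows(
  increments=[
    {"dx": 0, "dy": 0, "dz": 0, "yaw": 0, "claw": -1},
    {"dx": 0, "dy": 0, "dz": 0, "yaw": 0, "claw": -1},
    {"dx": 0, "dy": 0, "dz": 0, "yaw": 0, "claw": -1},
    {"dx": 0, "dy": 0, "dz": 0, "yaw": 0, "claw": -1},
    {"dx": 0, "dy": 0, "dz": -0.05, "yaw": 0, "claw": -1},
    {"dx": 0, "dy": 0, "dz": -0.15, "yaw": 0, "claw": -1},
    {"dx": 0, "dy": 0, "dz": -0.25, "yaw": 0, "claw": -1},
    {"dx": -0.5, "dy": 0.3, "dz": -0.25, "yaw": -0.5, "claw": -1},
    {"dx": -0.5, "dy": 0.3, "dz": -0.25, "yaw": -0.5, "claw": -1},
    {"dx": -0.5, "dy": 0.3, "dz": -0.25, "yaw": -0.5, "claw": -1},
    {"dx": -0.5, "dy": 0.3, "dz": -0.25, "yaw": -0.5, "claw": -1},
    {"dx": -0.5, "dy": 0.3, "dz": -0.25, "yaw": -0.5, "claw": -1},
    {"dx": -0.5, "dy": 0.3, "dz": -0.25, "yaw": -0.5, "claw": -1},
  ],
)

```text
time: 20.9
tool_pos: [0.3869, 0.1642, 0.2027]
tool_rot: [0.0, 0.818, 0.575, 0.001]
contact_force: [-0.1, -0.7, 0.3]
gripper_width: 1.004
grasp_force: 0.0
```

Run:
```python
from h import *
a,b=caps('8'); go(.454,.020,.15)
up=lambda im,u,v,r:cv2.resize(im[v-r:v+r,u-r:u+r,::-1],(400,400),interpolation=cv2.INTER_CUBIC)
cv2.imwrite('pics/c8.png',np.hstack([up(a,190,215,100),up(b,218,150,100)]))
```

```text
blue top [([226.5, 203.5], [14, 14, 111], [0.567, 0.02])]
blue side [([245.5, 162.5], [12, 8, 62], [0.568, 0.019])]
yellow top [([226.5, 249.5], [14, 14, 121], [0.453, 0.02])]
yellow side [([194.5, 189.5], [8, 8, 31], [0.441, -0.07])]
green top [([360.5, 128.0], [14, 11, 71], [0.758, -0.319]), ([65.5, 214.0], [16, 15, 144], [0.543, 0.415])]
green side [([231.5, 78.5], [10, 6, 37], [0.544, 0.419]), ([351.0, 278.0], [17, 15, 162], [0.764, -0.349]), ([346.0, 294.5], [15, 6, 26], [0.746, -0.387])]
dx -0.2299 dy 0.2223 dz 0.1064 | at [0.3881 0.1657 0.2032] closing dir -0.345 q6 0.57 t 21.0
```

View pics/c8.png

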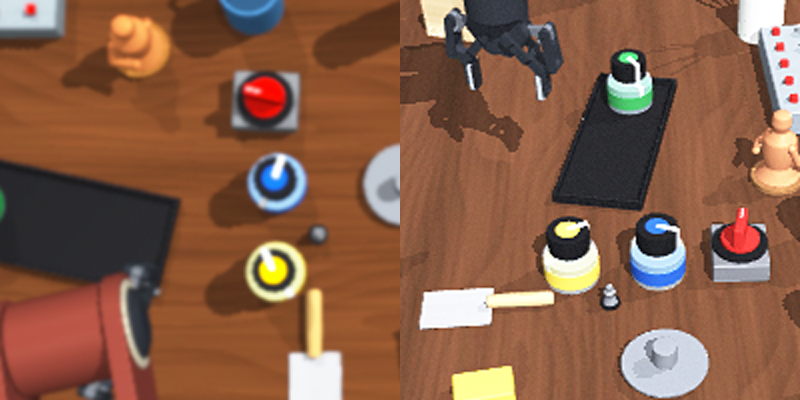

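Green stands in the tray at side crop (630,85) with its stripe and mark in line. Yellow and blue are unmoved. Next is yellow.

>>> send_rows(
  increments=[
    {"dx": -0.23, "dy": 0.222, "dz": 0.05, "yaw": -1, "claw": -1},
    {"dx": -0.23, "dy": 0.222, "dz": 0.05, "yaw": -1, "claw": -1},
    {"dx": -0.23, "dy": 0.222, "dz": 0.05, "yaw": -1, "claw": -1},
    {"dx": -0.23, "dy": 0.222, "dz": 0.05, "yaw": -1, "claw": -1},
    {"dx": -0.23, "dy": 0.222, "dz": 0.05, "yaw": -1, "claw": -1},
    {"dx": -0.23, "dy": 0.222, "dz": 0.05, "yaw": -1, "claw": -1},
    {"dx": -0.23, "dy": 0.222, "dz": 0.05, "yaw": -1, "claw": -1},
    {"dx": -0.23, "dy": 0.222, "dz": 0.05, "yaw": -1, "claw": -1},
    {"dx": -0.23, "dy": 0.222, "dz": 0.05, "yaw": -1, "claw": -1},
    {"dx": -0.23, "dy": 0.222, "dz": 0.05, "yaw": -1, "claw": -1},
  ],
)

```text
time: 22.25
tool_pos: [0.4544, 0.0206, 0.1778]
tool_rot: [-0.0, 0.206, 0.979, 0.0]
contact_force: [-0.3, -0.1, 0.1]
gripper_width: 1.001
grasp_force: 0.0
```

Run:
```python
from h import *
go(.454,.020,.072)
```

```text
dx 0.0001 dy -0.0014 dz 0.2115 | at [0.4544 0.0206 0.1778] closing dir 1.156 q6 -1.28 t 22.25
```

>>> send_rows(
  increments=[
    {"dx": 0, "dy": -0.001, "dz": 0.05, "yaw": -0.2, "claw": -1},
    {"dx": 0, "dy": -0.001, "dz": 0.12, "yaw": -0.2, "claw": -1},
    {"dx": 0, "dy": -0.001, "dz": 0.18, "yaw": -0.2, "claw": -1},
    {"dx": 0, "dy": -0.001, "dz": 0.21, "yaw": -0.2, "claw": -1},
    {"dx": 0, "dy": -0.001, "dz": 0.21, "yaw": -0.2, "claw": -1},
    {"dx": 0, "dy": -0.001, "dz": 0.21, "yaw": -0.2, "claw": -1},
    {"dx": 0, "dy": -0.001, "dz": 0.21, "yaw": -0.2, "claw": 1},
    {"dx": 0, "dy": -0.001, "dz": 0.21, "yaw": -0.2, "claw": 1},
    {"dx": 0, "dy": -0.001, "dz": 0.21, "yaw": -0.2, "claw": 1},
    {"dx": 0, "dy": -0.001, "dz": 0.21, "yaw": -0.2, "claw": 1},
    {"dx": 0, "dy": -0.001, "dz": 0.21, "yaw": -0.2, "claw": 1},
  ],
)

```text
time: 23.62
tool_pos: [0.4543, 0.0197, 0.0742]
tool_rot: [0.001, 0.057, 0.998, 0.0]
contact_force: [-0.9, 3.7, 6.2]
gripper_width: 0.613
grasp_force: 62.0
```

>>> send_rows(
  increments=[
    {"dx": 0, "dy": 0, "dz": 0, "yaw": 1, "claw": 1},
    {"dx": 0, "dy": 0, "dz": 0, "yaw": 1, "claw": 1},
    {"dx": 0, "dy": 0, "dz": 0, "yaw": 1, "claw": 1},
    {"dx": 0, "dy": 0, "dz": 0, "yaw": 1, "claw": 1},
    {"dx": 0, "dy": 0, "dz": 0, "yaw": 1, "claw": 1},
    {"dx": 0, "dy": 0, "dz": 0, "yaw": 1, "claw": 1},
    {"dx": 0, "dy": 0, "dz": 0, "yaw": 1, "claw": 1},
    {"dx": 0, "dy": 0, "dz": 0, "yaw": 1, "claw": 1},
    {"dx": 0, "dy": 0, "dz": 0, "yaw": 1, "claw": 1},
  ],
)

```text
time: 24.75
tool_pos: [0.4537, 0.0194, 0.0742]
tool_rot: [0.0, 0.723, 0.691, 0.0]
contact_force: [-2.9, 1.5, 7.6]
gripper_width: 0.616
grasp_force: 62.2
```

>>> send_rows(
  increments=[
    {"dx": 0, "dy": 0, "dz": 0, "yaw": 1, "claw": 1},
    {"dx": 0, "dy": 0, "dz": 0, "yaw": 1, "claw": 1},
    {"dx": 0, "dy": 0, "dz": 0, "yaw": 1, "claw": 1},
    {"dx": 0, "dy": 0, "dz": 0, "yaw": 1, "claw": 1},
    {"dx": 0, "dy": 0, "dz": 0, "yaw": 1, "claw": 1},
    {"dx": 0, "dy": 0, "dz": 0, "yaw": 1, "claw": 1},
    {"dx": 0, "dy": 0, "dz": 0, "yaw": 1, "claw": 1},
    {"dx": 0, "dy": 0, "dz": 0, "yaw": 1, "claw": 1},
    {"dx": 0, "dy": 0, "dz": 0, "yaw": 1, "claw": 1},
  ],
)

```text
time: 25.88
tool_pos: [0.4536, 0.0198, 0.0742]
tool_rot: [-0.001, 1.0, 0.013, 0.0]
contact_force: [-3.5, 2.0, 7.6]
gripper_width: 0.608
grasp_force: 62.3
```

>>> send_rows(
  increments=[
    {"dx": 0, "dy": 0, "dz": 0, "yaw": 0.35, "claw": 1},
    {"dx": 0, "dy": 0, "dz": 0, "yaw": 0.35, "claw": 1},
    {"dx": 0, "dy": 0, "dz": 0, "yaw": 0.35, "claw": 1},
    {"dx": 0, "dy": 0, "dz": 0, "yaw": 0.35, "claw": 1},
    {"dx": 0, "dy": 0, "dz": 0, "yaw": 0.35, "claw": 1},
  ],
)

```text
time: 26.5
tool_pos: [0.4543, 0.0193, 0.0742]
tool_rot: [-0.0, 0.969, -0.247, 0.001]
contact_force: [-0.8, 0.3, 4.9]
gripper_width: 0.61
grasp_force: 61.9
```

Run:
```python
from h import *
b=snap('side','s9');cv2.imwrite('pics/c9.png',cv2.resize(b[150:210,165:240,::-1],(500,400),interpolation=cv2.INTER_CUBIC))
go(.520,.314,.20)
```

```text
dx -0.1659 dy -0.5808 dz -0.2514 | at [0.4543 0.0193 0.0742] closing dir -2.069 q6 1.95 t 26.55
```

View pics/c9.png

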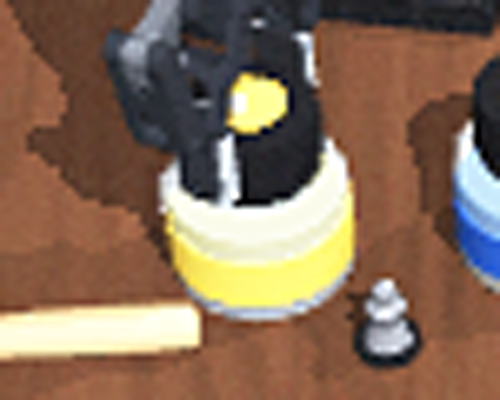

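Yellow's mark is at the left edge (165,190), the same side as the stripe pointing at (238,100). That matches tight, with the jar pushed about 30° past the stop. I'll add a little extra twist and then carry it.

>>> send_rows(
  increments=[
    {"dx": 0, "dy": 0, "dz": 0, "yaw": 0.15, "claw": 1},
    {"dx": 0, "dy": 0, "dz": 0, "yaw": 0.15, "claw": 1},
    {"dx": 0, "dy": 0, "dz": 0, "yaw": 0.15, "claw": 1},
  ],
)

```text
time: 26.92
tool_pos: [0.4544, 0.0192, 0.0742]
tool_rot: [-0.0, 0.935, -0.354, 0.001]
contact_force: [-0.7, 0.6, 6.6]
gripper_width: 0.616
grasp_force: 61.9
```

Run:
```python
from h import *
go(.520,.314,.20)
```

```text
dx -0.2915 dy -0.5290 dz -0.2515 | at [0.4544 0.0192 0.0742] closing dir -2.294 q6 2.17 t 26.93
```

>>> send_rows(
  increments=[
    {"dx": 0, "dy": 0, "dz": -0.06, "yaw": 0, "claw": 1},
    {"dx": 0, "dy": 0, "dz": -0.15, "yaw": 0, "claw": 1},
    {"dx": 0, "dy": 0, "dz": -0.25, "yaw": 0, "claw": 1},
    {"dx": -0.03, "dy": -0.06, "dz": -0.25, "yaw": -0.1, "claw": 1},
    {"dx": -0.07, "dy": -0.13, "dz": -0.25, "yaw": -0.2, "claw": 1},
    {"dx": -0.12, "dy": -0.21, "dz": -0.25, "yaw": -0.3, "claw": 1},
    {"dx": -0.17, "dy": -0.3, "dz": -0.25, "yaw": -0.4, "claw": 1},
    {"dx": -0.22, "dy": -0.39, "dz": -0.25, "yaw": -0.5, "claw": 1},
    {"dx": -0.26, "dy": -0.47, "dz": -0.25, "yaw": -0.6, "claw": 1},
    {"dx": -0.29, "dy": -0.52, "dz": -0.25, "yaw": -0.7, "claw": 1},
    {"dx": -0.2915, "dy": -0.529, "dz": -0.25, "yaw": -0.8, "claw": 1},
    {"dx": -0.2915, "dy": -0.529, "dz": -0.25, "yaw": -0.9, "claw": 1},
    {"dx": -0.2915, "dy": -0.529, "dz": -0.25, "yaw": -1, "claw": 1},
    {"dx": -0.2915, "dy": -0.529, "dz": -0.2, "yaw": -1, "claw": 1},
    {"dx": -0.2915, "dy": -0.529, "dz": -0.1, "yaw": -1, "claw": 1},
    {"dx": -0.2915, "dy": -0.529, "dz": -0.04, "yaw": -1, "claw": 1},
    {"dx": -0.2915, "dy": -0.529, "dz": -0.02, "yaw": -1, "claw": 1},
    {"dx": -0.2915, "dy": -0.529, "dz": -0.02, "yaw": -1, "claw": 1},
    {"dx": -0.2915, "dy": -0.529, "dz": -0.02, "yaw": -1, "claw": 1},
  ],
)

```text
time: 29.3
tool_pos: [0.5198, 0.3145, 0.0838]
tool_rot: [0.0, 0.926, 0.379, 0.001]
contact_force: [-0.2, 0.2, -2.8]
gripper_width: 0.613
grasp_force: 65.2
```

Run:
```python
from h import *
go(.520,.314,.079)
```

```text
dx -0.0004 dy 0.0010 dz 0.0095 | at [0.5198 0.3145 0.0838] closing dir -0.794 q6 1.22 t 29.3
```

Lower, release, rise, and go back toward blue.

>>> send_rows(
  increments=[
    {"dx": 0, "dy": 0, "dz": 0.005, "yaw": 0, "claw": 1},
    {"dx": 0, "dy": 0, "dz": 0.0095, "yaw": 0, "claw": 1},
    {"dx": 0, "dy": 0, "dz": 0.0095, "yaw": 0, "claw": 1},
    {"dx": 0, "dy": 0, "dz": 0.0095, "yaw": 0, "claw": 1},
  ],
)

```text
time: 29.8
tool_pos: [0.5198, 0.3144, 0.0793]
tool_rot: [0.0, 0.926, 0.379, 0.001]
contact_force: [-1.0, -2.0, 4.2]
gripper_width: 0.613
grasp_force: 65.8
```

>>> send_rows(
  increments=[
    {"dx": 0, "dy": 0, "dz": 0, "yaw": 0, "claw": -1},
    {"dx": 0, "dy": 0, "dz": 0, "yaw": 0, "claw": -1},
    {"dx": 0, "dy": 0, "dz": 0, "yaw": 0, "claw": -1},
    {"dx": 0, "dy": 0, "dz": 0, "yaw": 0, "claw": -1},
    {"dx": 0, "dy": 0, "dz": -0.05, "yaw": 0, "claw": -1},
    {"dx": 0, "dy": 0, "dz": -0.15, "yaw": 0, "claw": -1},
    {"dx": 0, "dy": 0, "dz": -0.25, "yaw": 0, "claw": -1},
    {"dx": -0.38, "dy": 0, "dz": -0.25, "yaw": -0.4, "claw": -1},
    {"dx": -0.38, "dy": 0, "dz": -0.25, "yaw": -0.4, "claw": -1},
    {"dx": -0.38, "dy": 0, "dz": -0.25, "yaw": -0.4, "claw": -1},
    {"dx": -0.38, "dy": 0, "dz": -0.25, "yaw": -0.4, "claw": -1},
    {"dx": -0.38, "dy": 0, "dz": -0.25, "yaw": -0.4, "claw": -1},
  ],
)

```text
time: 31.3
tool_pos: [0.3833, 0.1807, 0.2033]
tool_rot: [0.0, 0.773, 0.635, 0.001]
contact_force: [0.1, -0.3, 0.7]
gripper_width: 1.0
grasp_force: 0.0
```

Run:
```python
from h import *
a,b=caps('10'); go(.5685,.020,.15)
```

```text
blue top [([226.5, 203.5], [14, 14, 111], [0.567, 0.02])]
blue side [([245.5, 162.5], [12, 8, 61], [0.568, 0.019])]
yellow top [([121.5, 225.5], [16, 28, 90], [0.514, 0.277]), ([105.5, 223.0], [14, 13, 113], [0.52, 0.317])]
yellow side []
green top [([360.5, 128.0], [14, 11, 71], [0.758, -0.319]), ([65.5, 214.0], [16, 15, 144], [0.543, 0.415])]
green side [([231.5, 78.5], [10, 6, 37], [0.544, 0.419]), ([239.5, 99.5], [10, 10, 57], [0.564, 0.302]), ([351.0, 277.5], [17, 16, 164], [0.764, -0.348]), ([346.0, 294.5], [15, 6, 27], [0.746, -0.387])]
dx -0.2451 dy 0.4243 dz 0.1070 | at [0.384  0.1812 0.2034] closing dir -0.194 q6 0.46 t 31.4
```

>>> send_rows(
  increments=[
    {"dx": -0.245, "dy": 0.424, "dz": 0.05, "yaw": -1, "claw": -1},
    {"dx": -0.245, "dy": 0.424, "dz": 0.05, "yaw": -1, "claw": -1},
    {"dx": -0.245, "dy": 0.424, "dz": 0.05, "yaw": -1, "claw": -1},
    {"dx": -0.245, "dy": 0.424, "dz": 0.05, "yaw": -1, "claw": -1},
    {"dx": -0.245, "dy": 0.424, "dz": 0.05, "yaw": -1, "claw": -1},
    {"dx": -0.245, "dy": 0.424, "dz": 0.05, "yaw": -1, "claw": -1},
    {"dx": -0.245, "dy": 0.424, "dz": 0.05, "yaw": -1, "claw": -1},
    {"dx": -0.245, "dy": 0.424, "dz": 0.05, "yaw": -1, "claw": -1},
    {"dx": -0.245, "dy": 0.424, "dz": 0.05, "yaw": -1, "claw": -1},
    {"dx": -0.245, "dy": 0.424, "dz": 0.05, "yaw": -1, "claw": -1},
    {"dx": -0.245, "dy": 0.424, "dz": 0.05, "yaw": -1, "claw": -1},
  ],
)

```text
time: 32.78
tool_pos: [0.5682, 0.02, 0.1779]
tool_rot: [-0.0, 0.133, 0.991, 0.0]
contact_force: [0.5, 1.0, 0.0]
gripper_width: 0.995
grasp_force: 0.0
```

Run:
```python
from h import *
go(.568,.020,.072)
```

```text
dx 0.0002 dy -0.0001 dz 0.2118 | at [0.5682 0.02   0.1779] closing dir 1.305 q6 -1.40 t 32.77
```

>>> send_rows(
  increments=[
    {"dx": 0, "dy": 0, "dz": 0.05, "yaw": -0.2, "claw": -1},
    {"dx": 0, "dy": 0, "dz": 0.12, "yaw": -0.2, "claw": -1},
    {"dx": 0, "dy": 0, "dz": 0.18, "yaw": -0.2, "claw": -1},
    {"dx": 0, "dy": 0, "dz": 0.21, "yaw": -0.2, "claw": -1},
    {"dx": 0, "dy": 0, "dz": 0.21, "yaw": -0.2, "claw": -1},
    {"dx": 0, "dy": 0, "dz": 0.21, "yaw": -0.2, "claw": -1},
    {"dx": 0, "dy": 0, "dz": 0.21, "yaw": -0.2, "claw": 1},
    {"dx": 0, "dy": 0, "dz": 0.21, "yaw": -0.2, "claw": 1},
    {"dx": 0, "dy": 0, "dz": 0.21, "yaw": -0.2, "claw": 1},
    {"dx": 0, "dy": 0, "dz": 0.21, "yaw": -0.2, "claw": 1},
    {"dx": 0, "dy": 0, "dz": 0.21, "yaw": -0.2, "claw": 1},
  ],
)

```text
time: 34.15
tool_pos: [0.5688, 0.0203, 0.0745]
tool_rot: [0.001, -0.018, 1.0, 0.0]
contact_force: [-1.7, 3.2, 5.9]
gripper_width: 0.616
grasp_force: 62.5
```

>>> send_rows(
  increments=[
    {"dx": 0, "dy": 0, "dz": 0, "yaw": 1, "claw": 1},
    {"dx": 0, "dy": 0, "dz": 0, "yaw": 1, "claw": 1},
    {"dx": 0, "dy": 0, "dz": 0, "yaw": 1, "claw": 1},
    {"dx": 0, "dy": 0, "dz": 0, "yaw": 1, "claw": 1},
    {"dx": 0, "dy": 0, "dz": 0, "yaw": 1, "claw": 1},
    {"dx": 0, "dy": 0, "dz": 0, "yaw": 1, "claw": 1},
    {"dx": 0, "dy": 0, "dz": 0, "yaw": 1, "claw": 1},
    {"dx": 0, "dy": 0, "dz": 0, "yaw": 1, "claw": 1},
    {"dx": 0, "dy": 0, "dz": 0, "yaw": 1, "claw": 1},
  ],
)

```text
time: 35.28
tool_pos: [0.5679, 0.0195, 0.0744]
tool_rot: [-0.0, 0.669, 0.743, -0.001]
contact_force: [-4.8, 0.1, 9.1]
gripper_width: 0.61
grasp_force: 62.8
```

>>> send_rows(
  increments=[
    {"dx": 0, "dy": 0, "dz": 0, "yaw": 1, "claw": 1},
    {"dx": 0, "dy": 0, "dz": 0, "yaw": 1, "claw": 1},
    {"dx": 0, "dy": 0, "dz": 0, "yaw": 1, "claw": 1},
    {"dx": 0, "dy": 0, "dz": 0, "yaw": 1, "claw": 1},
    {"dx": 0, "dy": 0, "dz": 0, "yaw": 1, "claw": 1},
    {"dx": 0, "dy": 0, "dz": 0, "yaw": 1, "claw": 1},
    {"dx": 0, "dy": 0, "dz": 0, "yaw": 1, "claw": 1},
    {"dx": 0, "dy": 0, "dz": 0, "yaw": 1, "claw": 1},
    {"dx": 0, "dy": 0, "dz": 0, "yaw": 1, "claw": 1},
  ],
)

```text
time: 36.4
tool_pos: [0.5672, 0.0203, 0.0744]
tool_rot: [-0.001, 0.996, 0.088, -0.001]
contact_force: [-7.3, 1.5, 10.9]
gripper_width: 0.617
grasp_force: 63.1
```

>>> send_rows(
  increments=[
    {"dx": 0, "dy": 0, "dz": 0, "yaw": 0.6, "claw": 1},
    {"dx": 0, "dy": 0, "dz": 0, "yaw": 0.6, "claw": 1},
    {"dx": 0, "dy": 0, "dz": 0, "yaw": 0.6, "claw": 1},
    {"dx": 0, "dy": 0, "dz": 0, "yaw": 0.6, "claw": 1},
    {"dx": 0, "dy": 0, "dz": 0, "yaw": 0.6, "claw": 1},
    {"dx": 0, "dy": 0, "dz": 0, "yaw": 0.6, "claw": 1},
    {"dx": 0, "dy": 0, "dz": 0, "yaw": 0.6, "claw": 1},
  ],
)

```text
time: 37.28
tool_pos: [0.5691, 0.0198, 0.0744]
tool_rot: [-0.0, 0.936, -0.353, 0.001]
contact_force: [-0.4, 0.8, 6.0]
gripper_width: 0.613
grasp_force: 62.5
```

Run:
```python
from h import *
b=snap('side','s11');cv2.imwrite('pics/c11.png',np.hstack([cv2.resize(b[150:210,210:285,::-1],(400,320),interpolation=cv2.INTER_CUBIC),cv2.resize(b[50:125,200:275,::-1],(320,320),interpolation=cv2.INTER_CUBIC)]))
go(.499,.216,.20)
```

```text
dx -0.3638 dy -0.2026 dz -0.2515 | at [0.5691 0.0198 0.0744] closing dir -2.292 q6 2.20 t 37.33
```

View pics/c11.png

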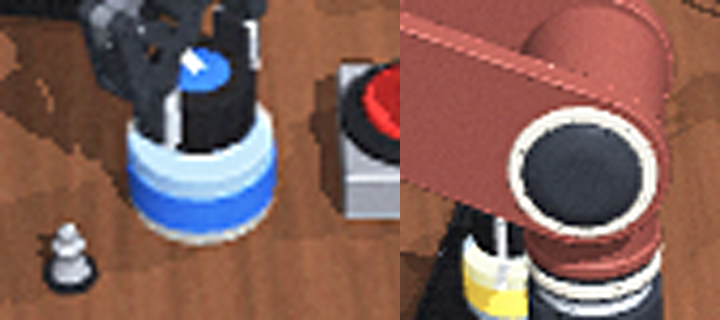

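The right crop shows yellow in the tray with its stripe and mark aligned at (500,240). Blue's stripe points to the far left at (190,60) after 3.9 rad of turning, past its estimated 3.3. I'll add a bit more and then carry it.

>>> send_rows(
  increments=[
    {"dx": 0, "dy": 0, "dz": 0, "yaw": 0.2, "claw": 1},
    {"dx": 0, "dy": 0, "dz": 0, "yaw": 0.2, "claw": 1},
    {"dx": 0, "dy": 0, "dz": 0, "yaw": 0.2, "claw": 1},
  ],
)

```text
time: 37.7
tool_pos: [0.5692, 0.0197, 0.0744]
tool_rot: [-0.001, 0.872, -0.489, 0.001]
contact_force: [-0.2, -0.2, 5.2]
gripper_width: 0.613
grasp_force: 62.5
```

Run:
```python
from h import *
go(.499,.216,.20)
```

```text
dx -0.4077 dy -0.0857 dz -0.2517 | at [0.5692 0.0197 0.0744] closing dir -2.593 q6 2.50 t 37.7
```

>>> send_rows(
  increments=[
    {"dx": 0, "dy": 0, "dz": -0.06, "yaw": 0, "claw": 1},
    {"dx": 0, "dy": 0, "dz": -0.15, "yaw": 0, "claw": 1},
    {"dx": 0, "dy": 0, "dz": -0.25, "yaw": 0, "claw": 1},
    {"dx": -0.06, "dy": -0.01, "dz": -0.25, "yaw": -0.05, "claw": 1},
    {"dx": -0.14, "dy": -0.03, "dz": -0.25, "yaw": -0.1, "claw": 1},
    {"dx": -0.23, "dy": -0.05, "dz": -0.25, "yaw": -0.1, "claw": 1},
    {"dx": -0.32, "dy": -0.07, "dz": -0.25, "yaw": -0.1, "claw": 1},
    {"dx": -0.39, "dy": -0.082, "dz": -0.25, "yaw": -0.1, "claw": 1},
    {"dx": -0.408, "dy": -0.086, "dz": -0.25, "yaw": -0.1, "claw": 1},
    {"dx": -0.408, "dy": -0.086, "dz": -0.25, "yaw": -0.1, "claw": 1},
    {"dx": -0.408, "dy": -0.086, "dz": -0.2, "yaw": -0.1, "claw": 1},
    {"dx": -0.408, "dy": -0.086, "dz": -0.1, "yaw": -0.1, "claw": 1},
    {"dx": -0.408, "dy": -0.086, "dz": -0.04, "yaw": -0.1, "claw": 1},
    {"dx": -0.408, "dy": -0.086, "dz": -0.02, "yaw": -0.1, "claw": 1},
    {"dx": -0.408, "dy": -0.086, "dz": -0.02, "yaw": -0.1, "claw": 1},
    {"dx": -0.408, "dy": -0.086, "dz": -0.02, "yaw": -0.1, "claw": 1},
  ],
)

```text
time: 39.7
tool_pos: [0.5001, 0.2166, 0.0849]
tool_rot: [-0.001, 0.906, -0.423, 0.001]
contact_force: [0.1, 0.2, -5.4]
gripper_width: 0.613
grasp_force: 66.1
```

Run:
```python
from h import *
go(.499,.216,.0793)
```

```text
dx -0.0005 dy 0.0024 dz 0.0112 | at [0.5001 0.2166 0.0849] closing dir -2.444 q6 2.72 t 39.7
```

>>> send_rows(
  increments=[
    {"dx": 0, "dy": 0, "dz": 0.006, "yaw": 0, "claw": 1},
    {"dx": 0, "dy": 0, "dz": 0.0105, "yaw": 0, "claw": 1},
    {"dx": 0, "dy": 0, "dz": 0.0105, "yaw": 0, "claw": 1},
    {"dx": 0, "dy": 0, "dz": 0.0105, "yaw": 0, "claw": 1},
  ],
)

```text
time: 40.2
tool_pos: [0.4993, 0.2166, 0.0795]
tool_rot: [-0.0, 0.906, -0.423, 0.001]
contact_force: [-4.1, -2.5, 5.7]
gripper_width: 0.611
grasp_force: 67.2
```

>>> send_rows(
  increments=[
    {"dx": 0, "dy": 0, "dz": 0, "yaw": 0, "claw": -1},
    {"dx": 0, "dy": 0, "dz": 0, "yaw": 0, "claw": -1},
    {"dx": 0, "dy": 0, "dz": 0, "yaw": 0, "claw": -1},
    {"dx": 0, "dy": 0, "dz": 0, "yaw": 0, "claw": -1},
    {"dx": 0, "dy": 0, "dz": -0.05, "yaw": 0, "claw": -1},
    {"dx": 0, "dy": 0, "dz": -0.15, "yaw": 0, "claw": -1},
    {"dx": 0, "dy": 0, "dz": -0.25, "yaw": 0, "claw": -1},
    {"dx": -0.2, "dy": 0.3, "dz": -0.25, "yaw": -0.8, "claw": -1},
    {"dx": -0.2, "dy": 0.3, "dz": -0.25, "yaw": -0.8, "claw": -1},
    {"dx": -0.2, "dy": 0.3, "dz": -0.25, "yaw": -0.8, "claw": -1},
    {"dx": -0.2, "dy": 0.3, "dz": -0.25, "yaw": -0.8, "claw": -1},
    {"dx": -0.2, "dy": 0.3, "dz": -0.25, "yaw": -0.8, "claw": -1},
    {"dx": -0.2, "dy": 0.3, "dz": -0.25, "yaw": -0.8, "claw": -1},
    {"dx": -0.2, "dy": 0.3, "dz": -0.25, "yaw": -0.8, "claw": -1},
  ],
)

```text
time: 41.95
tool_pos: [0.3192, 0.1968, 0.2028]
tool_rot: [-0.0, 0.986, 0.164, 0.0]
contact_force: [0.6, -0.6, -0.4]
gripper_width: 1.006
grasp_force: 0.0
```

Run:
```python
from h import *
a,b=caps('12'); print('tub lid',rim('top',a,.070,.053,(350,220,410,280),True))
up=lambda im,u0,v0,u1,v1,w,h:cv2.resize(im[v0:v1,u0:u1,::-1],(w,h),interpolation=cv2.INTER_CUBIC)
cv2.imwrite('pics/c12.png',np.vstack([np.hstack([up(a,40,180,200,280,400,250),up(b,190,60,300,160,275,250)]),np.hstack([up(a,197,139,247,189,300,300),up(b,265,140,315,200,250,300),np.zeros((300,125,3),np.uint8)])]))
# dimmer in both views: red
for n,im in(('top',a),('side',b)):
    h=cv2.cvtColor(im,cv2.COLOR_RGB2HSV); m=cv2.inRange(h,(0,180,90),(5,255,255))|cv2.inRange(h,(174,180,90),(180,255,255))
    q=cv2.connectedComponentsWithStats(m); print(n,[(q[3][i].round(1).tolist(),q[2][i].tolist()) for i in range(1,q[0]) if 100<q[2][i][4]<700])
    g=cv2.inRange(h,(0,0,110),(180,60,200)); q=cv2.connectedComponentsWithStats(g); print([(q[3][i].round(1).tolist(),q[2][i].tolist()) for i in range(1,q[0]) if q[2][i][4]>80 and abs(q[3][i]-([222,164] if n=='top' else [288,176])).max()<20])
go(.5,.1,.2)
```

```text
blue top [([160.5, 234.0], [14, 27, 64], [0.492, 0.181]), ([146.5, 231.5], [14, 14, 120], [0.499, 0.216])]
blue side [([218.5, 117.0], [12, 7, 49], [0.501, 0.219])]
yellow top [([121.5, 225.5], [16, 28, 89], [0.514, 0.277]), ([105.5, 223.0], [14, 13, 115], [0.52, 0.317])]
yellow side []
green top [([360.0, 128.0], [13, 11, 71], [0.758, -0.318]), ([65.5, 214.0], [16, 15, 144], [0.543, 0.415])]
green side [([231.5, 78.5], [10, 6, 37], [0.544, 0.419]), ([239.5, 99.5], [10, 10, 57], [0.564, 0.302]), ([351.0, 278.0], [17, 15, 165], [0.764, -0.349]), ([346.0, 294.5], [15, 6, 27], [0.746, -0.387])]
tub lid (array([ 0.4534, -0.3538,  0.0633]), array([ 0.4513, -0.3641]))
top [([222.2, 163.6], [211, 153, 22, 22, 344])]
[([235.5, 164.9], [228, 151, 12, 29, 156])]
side [([287.5, 167.5], [278, 154, 20, 23, 251])]
[([288.6, 186.9], [274, 183, 29, 8, 199])]
dx 0.2804 dy 0.2994 dz 0.0055 | at [0.3192 0.1968 0.2027] closing dir -1.244 q6 1.60 t 42.05
```

View pics/c12.png

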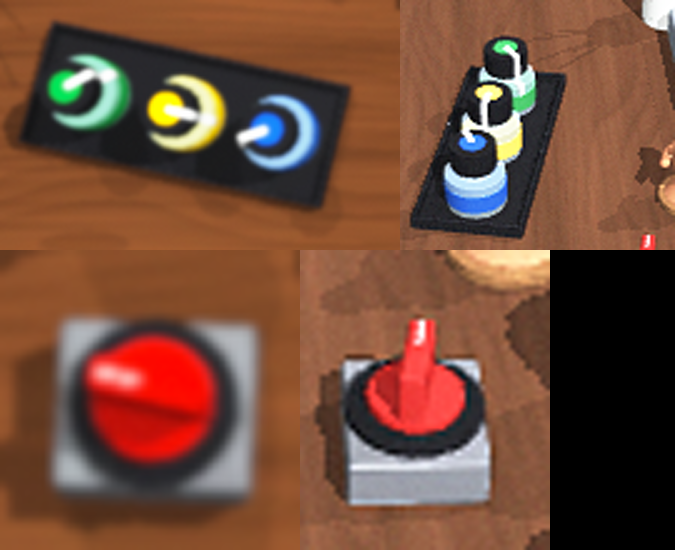

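The tray holds green, yellow and blue upright at top crop (65,88), (165,110) and (268,130), with stripes on their marks where visible. The dimmer's index points left at (105,375) in the lower-left crop, which makes it about 1.95 rad on. I'll check the lid and locate the dimmer axis.

Run:
```python
from h import *
for tag in('t5','t12'):
    h=cv2.cvtColor(cv2.imread(f'pics/{tag}.png')[:,:,::-1],cv2.COLOR_RGB2HSV);m=cv2.inRange(h,(0,0,190),(180,90,255));q=cv2.connectedComponentsWithStats(m)
    print(tag,'lid knob',[(q[3][i].round(1).tolist(),q[2][i][4]) for i in range(1,q[0]) if abs(q[3][i]-[382,248]).max()<25])
print('knob',[onz('top',222.4,164.6,z)[:2].round(4) for z in(.036,.042)],[onz('side',288,171.2,z)[:2].round(4) for z in(.036,.042)], tri((222.4,164.4),(288,171.2)))
# bar direction: white index and bar top in top view
im=cv2.imread('pics/t12.png')[:,:,::-1];h=cv2.cvtColor(im,cv2.COLOR_RGB2HSV)
m=cv2.inRange(h,(0,0,150),(180,150,255));k=m*0;k[155:173,211:232]=m[155:173,211:232]
ys,xs=np.nonzero(k);print('index px',xs.mean(),ys.mean(),len(xs),onz('top',xs.mean(),ys.mean(),.074)[:2])
im=cv2.imread('pics/s12.png')[:,:,::-1];h=cv2.cvtColor(im,cv2.COLOR_RGB2HSV)
m=cv2.inRange(h,(0,0,150),(180,150,255));k=m*0;k[150:172,282:295]=m[150:172,282:295]
ys,xs=np.nonzero(k);print('index side',xs.mean(),ys.mean(),len(xs),onz('side',xs.mean(),ys.mean(),.074)[:2])
```

```text
t5 lid knob [([382.0, 250.3], np.int32(139))]
t12 lid knob [([382.0, 250.3], np.int32(138))]
knob [array([0.6749, 0.0344]), array([0.6736, 0.0339])] [array([0.6802, 0.0291]), array([0.6792, 0.0227])] (array([0.67893421, 0.03495947, 0.03003823]), np.float64(0.0043456618247216024))
index px 215.66666666666666 159.44444444444446 18 [0.68016124 0.04856079]
index side 286.09375 156.15625 32 [0.67557059 0.04627111]
```

The lid knob hasn't moved. The dimmer axis is at about (0.677, 0.033), with the bar at about 80°. Nothing blocks the approach.

Run:
```python
from h import *
go(.677,.033,.16,-.175)
```

```text
dx 0.5726 dy 0.5399 dz 0.0855 yaw -0.713 | at [0.3192 0.1968 0.2027] closing dir -1.244 q6 1.60 t 42.05
```

>>> send_rows(
  increments=[
    {"dx": 0.573, "dy": 0.54, "dz": 0.05, "yaw": -0.713, "claw": -1},
    {"dx": 0.573, "dy": 0.54, "dz": 0.05, "yaw": -0.713, "claw": -1},
    {"dx": 0.573, "dy": 0.54, "dz": 0.05, "yaw": -0.713, "claw": -1},
    {"dx": 0.573, "dy": 0.54, "dz": 0.05, "yaw": -0.713, "claw": -1},
    {"dx": 0.573, "dy": 0.54, "dz": 0.05, "yaw": -0.713, "claw": -1},
    {"dx": 0.573, "dy": 0.54, "dz": 0.05, "yaw": -0.713, "claw": -1},
    {"dx": 0.573, "dy": 0.54, "dz": 0.05, "yaw": -0.713, "claw": -1},
    {"dx": 0.573, "dy": 0.54, "dz": 0.05, "yaw": -0.713, "claw": -1},
    {"dx": 0.573, "dy": 0.54, "dz": 0.05, "yaw": -0.713, "claw": -1},
    {"dx": 0.573, "dy": 0.54, "dz": 0.05, "yaw": -0.713, "claw": -1},
    {"dx": 0.573, "dy": 0.54, "dz": 0.05, "yaw": -0.713, "claw": -1},
  ],
)

```text
time: 43.42
tool_pos: [0.6767, 0.0336, 0.1782]
tool_rot: [0.0, 0.766, 0.643, 0.0]
contact_force: [-0.5, 0.6, 1.1]
gripper_width: 1.003
grasp_force: 0.0
```

Run:
```python
from h import *
go(.677,.033,.068,-.175)
```

```text
dx -0.0012 dy 0.0007 dz 0.2204 yaw 0.001 | at [0.6767 0.0336 0.1782] closing dir -0.174 q6 0.11 t 43.42
```

>>> send_rows(
  increments=[
    {"dx": 0, "dy": 0, "dz": 0.08, "yaw": 0, "claw": -1},
    {"dx": 0, "dy": 0, "dz": 0.15, "yaw": 0, "claw": -1},
    {"dx": 0, "dy": 0, "dz": 0.2, "yaw": 0, "claw": -1},
    {"dx": 0, "dy": 0, "dz": 0.22, "yaw": 0, "claw": -1},
    {"dx": 0, "dy": 0, "dz": 0.22, "yaw": 0, "claw": -1},
    {"dx": 0, "dy": 0, "dz": 0.22, "yaw": 0, "claw": -1},
    {"dx": 0, "dy": 0, "dz": 0.22, "yaw": 0, "claw": 1},
    {"dx": 0, "dy": 0, "dz": 0.22, "yaw": 0, "claw": 1},
    {"dx": 0, "dy": 0, "dz": 0.22, "yaw": 0, "claw": 1},
    {"dx": 0, "dy": 0, "dz": 0.22, "yaw": 0, "claw": 1},
    {"dx": 0, "dy": 0, "dz": 0.22, "yaw": 0, "claw": 1},
    {"dx": 0, "dy": 0, "dz": 0.22, "yaw": 0, "claw": 1},
    {"dx": 0, "dy": 0, "dz": 0.22, "yaw": 0, "claw": 1},
  ],
)

```text
time: 45.05
tool_pos: [0.6773, 0.033, 0.068]
tool_rot: [-0.0, 0.766, 0.643, -0.0]
contact_force: [-1.5, -0.4, 3.0]
gripper_width: 0.149
grasp_force: 59.9
```

>>> send_rows(
  increments=[
    {"dx": 0, "dy": 0, "dz": 0, "yaw": -1, "claw": 1},
    {"dx": 0, "dy": 0, "dz": 0, "yaw": -1, "claw": 1},
    {"dx": 0, "dy": 0, "dz": 0, "yaw": -1, "claw": 1},
    {"dx": 0, "dy": 0, "dz": 0, "yaw": -1, "claw": 1},
    {"dx": 0, "dy": 0, "dz": 0, "yaw": -1, "claw": 1},
    {"dx": 0, "dy": 0, "dz": 0, "yaw": -1, "claw": 1},
    {"dx": 0, "dy": 0, "dz": 0, "yaw": -1, "claw": 1},
    {"dx": 0, "dy": 0, "dz": 0, "yaw": -1, "claw": 1},
    {"dx": 0, "dy": 0, "dz": 0, "yaw": -1, "claw": 1},
    {"dx": 0, "dy": 0, "dz": 0, "yaw": -1, "claw": 1},
  ],
)

```text
time: 46.3
tool_pos: [0.6807, 0.0352, 0.0681]
tool_rot: [0.005, 0.122, 0.992, 0.003]
contact_force: [11.3, 6.7, -7.1]
gripper_width: 0.152
grasp_force: 58.9
```

>>> send_rows(
  increments=[
    {"dx": 0, "dy": 0, "dz": 0, "yaw": -0.05, "claw": 1},
    {"dx": 0, "dy": 0, "dz": 0, "yaw": -0.1, "claw": 1},
    {"dx": 0, "dy": 0, "dz": 0, "yaw": -0.1, "claw": 1},
  ],
)

```text
time: 46.68
tool_pos: [0.6807, 0.0357, 0.0681]
tool_rot: [0.005, 0.048, 0.999, 0.003]
contact_force: [12.6, 8.2, -6.6]
gripper_width: 0.15
grasp_force: 58.8
```

Run:
```python
from h import *
go(.677,.033,.068); s=manip.state(); print(s['ft_torque'],s['contact_force'])
```

```text
dx 0.0070 dy -0.0060 dz 0.0001 | at [0.6807 0.0357 0.0681] closing dir 1.476 q6 -1.54 t 46.67
[ 1.36750997 -1.94334661  0.03325419] [12.6071991   8.18361172 -6.63141288]
```

The side force shows the knob axis is a few mm further to +x and +y, so I'm easing the command that way while turning on.

>>> send_rows(
  increments=[
    {"dx": -0.006, "dy": 0.0055, "dz": 0, "yaw": 0, "claw": 1},
    {"dx": -0.006, "dy": 0.0055, "dz": 0, "yaw": -0.05, "claw": 1},
    {"dx": -0.006, "dy": 0.0055, "dz": 0, "yaw": -0.08, "claw": 1},
    {"dx": -0.006, "dy": 0.0055, "dz": 0, "yaw": -0.08, "claw": 1},
  ],
)

```text
time: 47.18
tool_pos: [0.6811, 0.036, 0.068]
tool_rot: [0.001, -0.01, 1.0, 0.001]
contact_force: [2.1, 2.9, 1.7]
gripper_width: 0.152
grasp_force: 78.7
```

Run:
```python
from h import *
go(.677,.033,.068); s=manip.state(); print(s['ft_torque'],s['contact_force'])
```

```text
dx 0.0083 dy -0.0059 dz -0.0000 | at [0.6811 0.036  0.068 ] closing dir 1.591 q6 -1.65 t 47.17
[ 0.57597898 -0.26179971 -1.74158937] [2.08685626 2.90766266 1.69208846]
```

A torque of 1.7 N m with the bar along x means it's at the off stop. I'll release and retreat.

>>> send_rows(
  increments=[
    {"dx": 0, "dy": 0, "dz": 0, "yaw": 0, "claw": -1},
    {"dx": 0, "dy": 0, "dz": 0, "yaw": 0, "claw": -1},
    {"dx": 0, "dy": 0, "dz": 0, "yaw": 0, "claw": -1},
    {"dx": 0, "dy": 0, "dz": 0, "yaw": 0, "claw": -1},
    {"dx": 0, "dy": 0, "dz": 0, "yaw": 0, "claw": -1},
    {"dx": 0, "dy": 0, "dz": -0.06, "yaw": 0, "claw": -1},
    {"dx": 0, "dy": 0, "dz": -0.16, "yaw": 0, "claw": -1},
    {"dx": 0, "dy": 0, "dz": -0.3, "yaw": 0, "claw": -1},
    {"dx": 0, "dy": 0, "dz": -0.3, "yaw": 0, "claw": -1},
    {"dx": 0.5, "dy": -0.3, "dz": -0.3, "yaw": 0, "claw": -1},
    {"dx": 0.5, "dy": -0.3, "dz": -0.3, "yaw": 0, "claw": -1},
    {"dx": 0.5, "dy": -0.3, "dz": -0.3, "yaw": 0, "claw": -1},
    {"dx": 0.5, "dy": -0.3, "dz": -0.3, "yaw": 0, "claw": -1},
    {"dx": 0.5, "dy": -0.3, "dz": -0.3, "yaw": 0, "claw": -1},
    {"dx": 0.5, "dy": -0.3, "dz": -0.3, "yaw": 0, "claw": -1},
    {"dx": 0.5, "dy": -0.3, "dz": -0.3, "yaw": 0, "claw": -1},
  ],
)

```text
time: 49.18
tool_pos: [0.4344, -0.1206, 0.2175]
tool_rot: [0.0, -0.012, 1.0, 0.0]
contact_force: [-0.6, -0.1, -0.6]
gripper_width: 0.998
grasp_force: 0.0
```

Run:
```python
from h import *
a,b=caps('13')
h=cv2.cvtColor(a,cv2.COLOR_RGB2HSV);m=cv2.inRange(h,(0,0,190),(180,90,255));q=cv2.connectedComponentsWithStats(m)
print('lid knob',[(q[3][i].round(1).tolist(),q[2][i][4]) for i in range(1,q[0]) if abs(q[3][i]-[382,248]).max()<25])
up=lambda im,u0,v0,u1,v1,w,h:cv2.resize(im[v0:v1,u0:u1,::-1],(w,h),interpolation=cv2.INTER_CUBIC)
cv2.imwrite('pics/c13.png',np.vstack([np.hstack([up(a,40,120,200,270,400,300),up(b,190,60,310,190,300,300)]),np.hstack([up(a,197,139,247,189,300,280),up(b,265,140,315,200,200,280),up(b,160,250,240,330,200,280)])]))
```

```text
blue top [([160.5, 234.0], [14, 27, 64], [0.492, 0.181]), ([146.5, 231.5], [14, 14, 120], [0.499, 0.216])]
blue side [([218.5, 117.0], [12, 7, 49], [0.501, 0.219])]
yellow top [([137.5, 214.5], [10, 16, 35], [0.541, 0.239]), ([119.5, 218.5], [14, 14, 119], [0.531, 0.283])]
yellow side []
green top [([360.0, 128.0], [13, 11, 70], [0.758, -0.318]), ([65.5, 214.0], [16, 15, 145], [0.543, 0.415])]
green side [([231.5, 78.5], [10, 6, 38], [0.544, 0.419]), ([239.5, 99.0], [10, 9, 43], [0.564, 0.304]), ([346.0, 294.5], [15, 6, 27], [0.746, -0.387])]
lid knob [([381.9, 250.3], np.int32(141))]
```

View pics/c13.png

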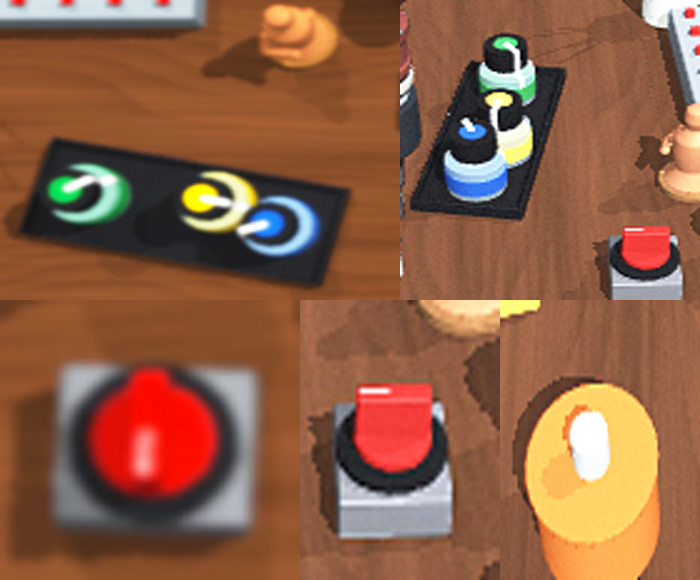

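The dimmer index now points toward the robot (-x) at (145,455), and the lid is home. Yellow has been knocked from (165,…) to crop (200,197), next to blue but still in the tray. I'll check its height before handing in.

Run:
```python
from h import *
print(tri((119.5,218.5),(229.6,103.3)), tri((146.5,231.5),(218.8,117)), tri((65.5,214),(232,78.5)), onz('top',119.5,218.5,.088), onz('side',229.6,103.3,.088))
a=snap('top','t14'); print([s for c,s in blobs(a,*HS['yellow'],150,120,25)[0] if s[0]<200], manip.state()['time'])
```

```text
(array([0.53276736, 0.28274586, 0.08385526]), np.float64(0.0033740208063336103)) (array([0.50036648, 0.21542661, 0.0853851 ]), np.float64(0.0035936019112115685)) (array([0.5441893 , 0.41450661, 0.08566638]), np.float64(0.002581216774525405)) [0.5306646  0.28132832 0.088     ] [0.53446703 0.27716863 0.088     ]
[[133, 207, 9, 16, 34], [113, 212, 14, 14, 119]] 49.325
```

```bash
python3 -c "
from plant import manip
print(manip.job_done())"
```

```text
the job is handed in; nothing more can be done
None
```

I pressed the lid home on the tub, tightened all three caps (green, yellow, blue), stood the jars in the tray, then turned the dimmer to off; I handed the job in with the figure untouched, but got no verdict back. Yellow was knocked inside the tray near the end and still stands upright there. Blue's cap mark was out of view, so I judged it tight from about 4.2 rad of turning.

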